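Strip a fan carrier with a left-hand nut and chuck its rotor

ROBOT

A 6-joint arm with a two-finger parallel gripper is mounted at the origin on the work surface. World frame = base frame: x ahead of the robot, y to its left, z up, the work surface at z = 0. Lengths are in mm, angles in rad, forces in N, time in s.
With the tool pointing down it reaches from about 300 to 775 mm from the base axis. Payload 14.6 kg.
Tool frame: the origin (TCP) lies at the very end of the fingers, on their centre line; the grasp point (between the pads) lies 19 mm behind it (grip_point_offset is the distance from the TCP to the grasp point, in mm); z points along the fingers, y is the line along which they close (so a half turn about z gives the same grasp; the last joint's range is limited). The gripper opens to 94 mm and grips with 3 to 60 N. Pads are 16 mm wide; open, the fingers measure 119 mm over their backs; the gripper's body (75 mm by 177 mm) begins 78 mm behind the grasp point.
Start: joints at [1.228, 0.3, 1.521, -0, 1.321, -0.067], TCP at [149.772, 529.205, 205.446] pointing down, gripper open.
Joint ranges: [-3.03, 3.03], [-0.79, 2.21], [0.23, 2.52], [-1.04, 4.18], [0, 3.07], [-2.55, 2.55]. Speed limits (rad/s): [2.22, 2.22, 2.57, 3.14, 3.14, 3.14].

INTERFACE

Orientations are given as [roll, pitch, yaw] about the fixed x, y, z axes, in that order (R = Rz(yaw) Ry(pitch) Rx(roll)).
In Python, from cell import read_state, camera, camera_info, sign_off, grip_point_offset gives the robot as it stands.
- The arm moves only by the shell command python3 -m handwheel 'ROWS' [FORCE]. ROWS is text: rows parted by semicolons, each of 5 numbers parted by spaces: the shift along the world's x, y, z in units of 40 mm (1.0 is 40 mm), then the turn about the world's z in units of 5 degrees (1.0 is 5 degrees), then the closure, from 0 (fully open) to 1 (shut). In form: dx dy dz yaw gripper; .... A call has 1 to 12 rows; each row shifts and turns the commanded pose from where the row before left it; what a row does not reach is not made up. A row lasts 1/12 s, in which the tool goes at most 41.7 mm and 7.16 degrees, less where a joint would pass 70% of its speed; a pose out of reach is approached as far as the arm can. A call is refused whole if a number of a shift passes 1 or a number of a turn 1, either way. A call with a gripper value outside its range is refused whole. The fingers move at their own pace and stop on an object; FORCE is the grip in N (left out, the last holds). Time passes only in rows, so rows that do not move let the fingers close. It gives the time, the measured TCP pose, the force, the opening and the grip force at its end, in the units of the state.
- read_state(): the state, without advancing time (a new reading comes with each control period).
- camera(name): name is "side" or "top" or "wrist"; returns (picture, depth): 480x640x3 uint8, red, green, blue; 480x640 float32, mm along the optical axis (not along the pixel's ray), 0 where there is no reading.
- camera_info(name): a dict with "intrinsics" (3x3 intrinsics, pixels), "k1" (the pictures are not rectified: a ray, as slopes to the right and down, at radius r is drawn at 1 + k1 r^2 times it, then the intrinsics apply), "world_from_camera" (4x4, takes a point from camera to world coordinates). Camera axes: x right, y down, z forward; pixel columns grow to the right and rows downward; lengths in mm; the calibration is good to about 2 mm. A picture is of the moment at which its call begins: read the wrist's pose just before it. camera_info takes no time and is no camera call; for the wrist camera it gives the pose at the moment of the call.
- sign_off(): hands the job in; it is judged then, once.
The state is a dict: "clock": time; "joints": joint angles; "qd": joint speeds; "effort": joint torques, N m; "eef_pos": TCP position; "eef_rot": TCP orientation; "wrist_force": force on the tool from outside, world axes, zero at the start; "moment": the same for the moment, N m; "finger_gap": finger opening in mm; "finger_force": force on a finger pad.
Only numpy, scipy, OpenCV 4.12 (cv2) and the standard library are available. Lean on these libraries where they do the work, as an engineer would, in place of code of your own. Each camera call takes 0.05 s, during which the arm holds its last target. There are 200 camera calls.

TASK

Strip the fan carrier: its wing nut has a left-hand thread, so unscrew it clockwise as far as it goes (it stays on its stud), then pull the slotted keeper bar out from under it and lay it flat, handle up and lengthwise on the rubber mat. Open the bench chuck (sleeve anticlockwise), set the one cartridge with the tall square shaft upright in the middle of it and turn the sleeve clockwise until both jaws grip it firmly; stand all the other cartridges upright on the floor of the grey tray. Leave the other things on the bench alone.

Things in the scene. Friction and masses are not known exactly. Their poses are not given: they have to be found in the camera images.
- carrier: fan carrier fixed to the bench, 235 x 190 mm. Origin on the bench between the bays; x runs along the keeper bar, away from the nut. Four bays, 58 mm square inside, at x = +-40, y = +-50 mm (walls up to z = 40, floor at z = 10 mm). Stud at x = -105, y = 0 mm: 10 mm diameter, top at z = 130. The keeper bar lies over the cartridges' flanges: none can be lifted while it is there.
- nut (a joint): angle of the wing nut, rad: 0 is tight, grows as the nut is turned clockwise seen from above (left-hand thread: this unscrews it), stop at 6.2. It rises 2.4 mm per rad, cannot leave its stud, has 0.1 N m of friction, stays where left. From 5 rad the keeper bar comes free: lift it 2 mm (at most 4), slide it at least 55 mm along the carrier's +x, then lift it away.
- nut_grip (a point): centre of the wing nut's grip bar, on the stud's axis; the frame turns with the nut. The bar is 64 mm long along this x axis, 14 mm thick along y, from 21 mm below this point to 13 mm above it. Under it a round 40 mm flange, 9 mm thick, its underside 30 mm below this point.
- keeper: slotted keeper bar: dark steel plate, x -133 to +110 mm, 50 mm wide, 8 mm thick, 0.22 kg. Origin under the handle at the plate's underside, at the start 64 mm above the carrier's, same axes. Black upright handle, 28 mm along x, 18 along y, z = 8 to 68 mm; it balances there. Its -x end forks round the stud: slot 18 mm wide, x -133 to -95; lips on the fork tips (top z = 15) hook behind the lowered nut.
- rotor: the fan cartridge with the tall square shaft (always present), 0.35 kg: black can 50 mm diameter, 45 mm tall, flange 66 mm diameter (z = 45 to 51 mm) and on it a square steel shaft 20 x 20 mm, 65 mm tall, top at z = 116 mm. Origin: centre of the underside; x and y square to the shaft's faces. Starts in any bay of the carrier.
- fan_a: fan cartridge with a round hub, 93 mm tall, 0.35 kg: black can 50 mm diameter, 45 mm tall, aluminium flange 66 mm diameter (z = 45 to 51 mm), and on it a round steel hub 24 mm diameter, 42 mm tall, to grip it by. Origin: centre of the underside, z up. Starts in a bay of the carrier; one to three of fan_a, fan_b, fan_c are present (None if absent).
- fan_b: fan cartridge with a round hub, 93 mm tall, 0.35 kg: black can 50 mm diameter, 45 mm tall, aluminium flange 66 mm diameter (z = 45 to 51 mm), and on it a round steel hub 24 mm diameter, 42 mm tall, to grip it by. Origin: centre of the underside, z up. Starts in a bay of the carrier; one to three of fan_a, fan_b, fan_c are present (None if absent).
- fan_c: fan cartridge with a round hub, 93 mm tall, 0.35 kg: black can 50 mm diameter, 45 mm tall, aluminium flange 66 mm diameter (z = 45 to 51 mm), and on it a round steel hub 24 mm diameter, 42 mm tall, to grip it by. Origin: centre of the underside, z up. Starts in a bay of the carrier; one to three of fan_a, fan_b, fan_c are present (None if absent).
- chuck: two-jaw bench chuck fixed to the bench, facing up, 144 mm diameter on a 170 mm square foot. Origin: on the bench on the chuck's axis. Its face, on which the cartridge stands between the jaws, is at z = 45 mm. Two opposed jaws with V mouths; fully open they leave room for a cylinder of 69 mm diameter, at sleeve = 0.88 for one of 50 mm. Starts closed too far for a cartridge: open it first.
- sleeve (a joint): angle of the chuck's sleeve, rad: 0 is fully open, grows clockwise seen from above, which closes the jaws: each moves in 12.5 mm per rad, so they meet the 50 mm can at 0.88 rad and centre it; stop at 1.3. 0.6 N m of friction, stays where left. Once the jaws bear on the can, push on: about 15 N at the post makes a firm grip.
- post (a point): on the axis of the upright round steel post, 20 mm diameter, that turns the sleeve: it stands 105 mm from the chuck's axis; this point is 105 mm above the bench and 21 mm below the post's top.
- jaw1: one of the two chuck jaws, steel, with a V mouth (120 degrees), 57 mm wide, top 80 mm above the bench. Origin on the chuck's axis when open, x pointing outward through the jaw
- jaw2: one of the two chuck jaws, steel, with a V mouth (120 degrees), 57 mm wide, top 80 mm above the bench. Origin on the chuck's axis when open, x pointing outward through the jaw
- tray: grey open tray fixed to the bench, 270 (x) x 100 (y) x 28 mm, walls and floor 5 mm. Origin: centre of the underside. Room for three cartridges in a row along x, 80 mm apart.
- driver: bystander, leave alone: yellow screwdriver, 200 mm, lying
- spanner: bystander, leave alone: open spanner with handle, 180 mm, lying
- tape: bystander, leave alone: white tape roll, 90 mm diameter, 20 mm high, flat
- jar: bystander, leave alone: white jar, 60 mm diameter, 85 mm tall
- psu: bystander, leave alone: black power supply box, 90 x 140 x 45 mm
- gland: bystander, leave alone: black cable gland, 52 mm diameter, 50 mm tall
- mat: black rubber mat fixed to the bench, 270 (x) x 90 (y) x 4 mm. Origin: centre of the underside.

How it is judged:
By the outcome, as a careful person would: the job done as asked, in the order asked, and still so for the second after the job is handed in, with the robot touching nothing.
Of fan_a, fan_b, fan_c only 1 to 3 are there at a start; the rules pass over those that are not, and their reading is None.
At some moment in a run one of rotor, fan_a, fan_b, fan_c may be knocked a few centimetres aside while the robot is not near it.
Once in a run the grip may slacken for a moment while it holds something.
It also fails if it takes over 210 s, if anything falls off the work surface, if the arm or the gripper's body presses on something with over 40 N, if the wrist force passes 120 N, or if a joint passes its speed limit or range.

## Working session

There is one attempt and no reset: what is moved stays moved. The work goes in short steps, Python scripts to look and compute and a shell command to move; the robot and the scene stay as the last step left them, time stands still between calls to the robot, and variables do not carry over. Pictures are saved under pics/ and viewed, at most 14 in all, crops included, and the job is handed in when it is done.

```bash
ls; mkdir -p pics; cat > h.py <<'E'
import numpy as np, cv2
from cell import read_state, camera, camera_info
def shot(name,fn=None):
    info=camera_info(name); im,d=camera(name)
    if fn: cv2.imwrite('pics/'+fn,im[:,:,::-1])
    return im,d,info
def rays(info,uv):
    K=np.array(info['intrinsics'],float); k1=info['k1']
    uv=np.atleast_2d(np.array(uv,float))
    q=np.c_[(uv[:,0]-K[0,2])/K[0,0],(uv[:,1]-K[1,2])/K[1,1]]
    p=q.copy()
    for _ in range(20): p=q/(1+k1*(p**2).sum(1,keepdims=True))
    return np.c_[p,np.ones(len(p))]
def onplane(info,uv,z):
    T=np.array(info['world_from_camera']); r=rays(info,uv)@T[:3,:3].T; o=T[:3,3]
    return o+r*((z-o[2])/r[:,2])[:,None]
def cloud(d,info):
    v,u=np.mgrid[0:480,0:640]; r=rays(info,np.c_[u.ravel(),v.ravel()])
    T=np.array(info['world_from_camera']); P=(r*d.reshape(-1,1))@T[:3,:3].T+T[:3,3]
    P[d.ravel()==0]=np.nan
    return P.reshape(480,640,3)
E
python3 - <<'E'
from h import *
for n in('top','side'):
    im,d,i=shot(n,n+'0.png'); np.savez(n+'0.npz',im=im,d=d)
    print(n,i['intrinsics'],i['k1'],np.round(i['world_from_camera'],3).tolist())
s=read_state();print(s)
E
```

```text
pics
top [[487.23244733   0.         326.90298225]
 [  0.         487.23244733 236.83237755]
 [  0.           0.           1.        ]] -0.03330641512847227 [[-0.087, -0.971, 0.224, 315.452], [-0.996, 0.085, -0.016, 28.972], [-0.004, -0.225, -0.974, 1244.109], [0.0, 0.0, 0.0, 1.0]]
side [[619.54928813   0.         322.29578593]
 [  0.         619.54928813 234.88413231]
 [  0.           0.           1.        ]] -0.20777598267189046 [[0.932, -0.25, 0.261, 141.948], [-0.362, -0.662, 0.657, -1091.454], [0.008, -0.707, -0.708, 1273.094], [0.0, 0.0, 0.0, 1.0]]
{'clock': 0.1, 'joints': array([ 1.22840947e+00,  3.00398725e-01,  1.52151979e+00,  2.52170985e-07,
        1.32071699e+00, -6.65943417e-02]), 'qd': array([ 0.00021769, -0.00093707, -0.00120465, -0.00131295, -0.00078912,
        0.0004303 ]), 'effort': array([ 9.74011527e-04, -5.32633138e+01, -3.53299284e+01,  7.10514723e-02,
        2.33949046e-02, -2.48246309e-06]), 'eef_pos': array([149.68900885, 528.98806356, 204.95195992]), 'eef_rot': array([-3.14055212e+00, -6.96407462e-05,  2.86580004e+00]), 'wrist_force': array([-0.22833888, -0.28378515, -0.33412882]), 'moment': array([-0.00317558,  0.03406398,  0.01725627]), 'finger_force': 0.0, 'finger_gap': 93.78226048069381}
```

View pics/top0.png

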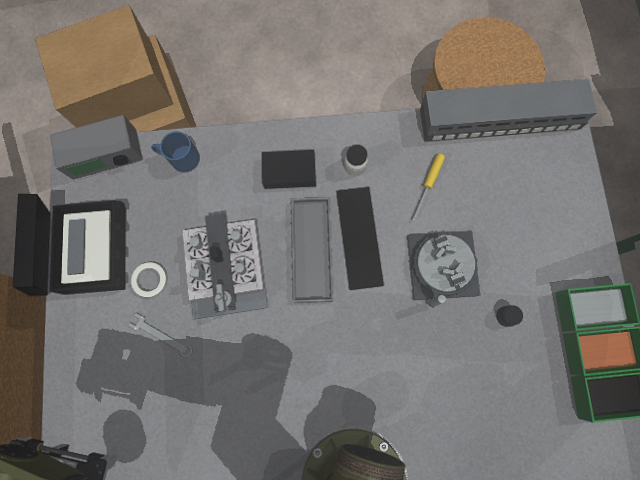

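View pics/side0.png

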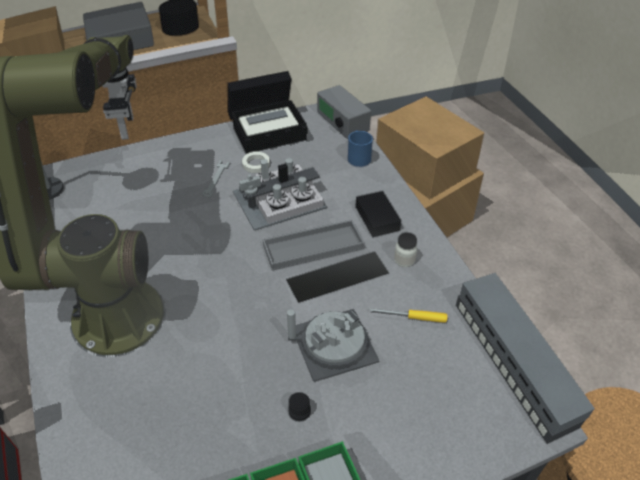

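The top view shows the carrier around (225,265), with the nut at (222,297) and the keeper handle at (217,253). The tray is at (311,250), the mat at (360,238), and the chuck at (446,263) with its post at (441,299). All of them show in the side view too.

```bash
python3 - <<'E'
from h import *
f=np.load('top0.npz'); im,d=f['im'],f['d']; i=camera_info('top'); P=cloud(d,i)
a=cv2.resize(im[195:325,165:285],None,fx=4,fy=4,interpolation=2); b=cv2.resize(im[195:325,395:495],None,fx=4,fy=4,interpolation=2)
cv2.imwrite('pics/crop0.png',np.hstack([a,b])[:,:800,::-1])
for uv in [(222,297),(217,253),(311,250),(360,238),(441,299),(447,262),(320,320)]: print(uv,np.round(P[uv[1],uv[0]],1))
def rect(m,z,n):
    m=cv2.morphologyEx(m.astype('uint8'),cv2.MORPH_OPEN,np.ones((3,3)))
    c=max(cv2.findContours(m,0,1)[0],key=cv2.contourArea)[:,0]
    p=onplane(i,c,z)[:,:2].astype('float32'); r=cv2.minAreaRect(p); print(n,np.round(np.r_[r[0],r[1],r[2]],1))
g=im.astype(int).sum(2); u=np.arange(640)[None]; v=np.arange(480)[:,None]
box=lambda a,b,c,e:(u>=a)&(u<b)&(v>=c)&(v<e)
rect((g<120)&box(332,388,180,295),4,'mat')
Z=P[...,2]
print('Z tray',np.nanmedian(Z[210:290,300:320]))
rect((Z>15)&(Z<50)&box(285,336,190,305),28,'tray')
rect((Z>54)&(Z<80)&box(180,270,205,315)&(g<250),72,'keeper')
rect((Z>115)&(Z<140)&box(180,270,205,315),132,'handle')
rect((Z>70)&(Z<140)&box(205,240,283,315),105,'nut')
rect((Z>5)&(Z<60)&box(170,275,205,320),40,'carrier')
rect((Z>38)&(Z<60)&box(400,490,220,310),45,'chuckface')
rect((Z>3)&(Z<30)&box(400,490,220,310),20,'foot')
rect((Z>110)&(Z<140)&box(425,460,280,320),126,'post')
rect((Z>68)&(Z<95)&box(420,475,230,295),80,'jaws')
E
```

```text
(222, 297) [454.1 264.9 115.6]
(217, 253) [556.7 270.3 126.3]
(311, 250) [570.1  52.7   2.3]
(360, 238) [589.6 -77.    7.7]
(441, 299) [ 404.5 -237.5  124.8]
(447, 262) [ 500.9 -284.    45.9]
(320, 320) [388.9  44.4   0.6]Traceback (most recent call last):
  File "<stdin>", line 12, in <module>
  File "<stdin>", line 8, in rect
ValueError: max() iterable argument is empty
```

View pics/crop0.png

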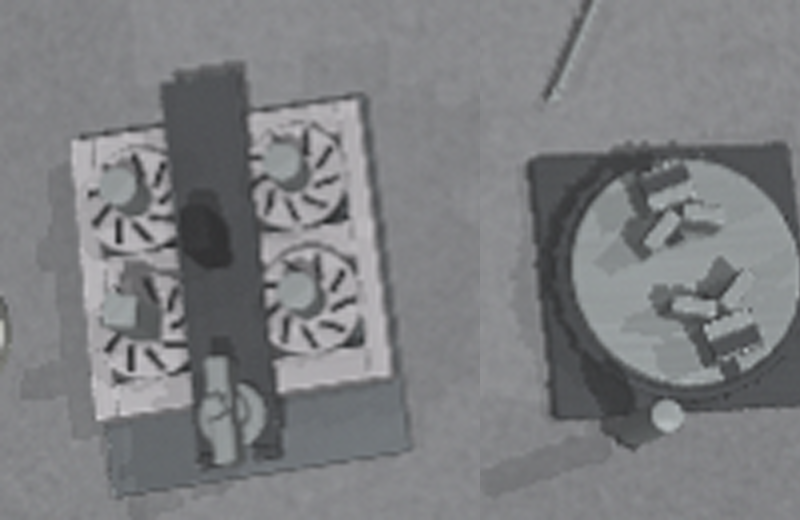

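The crop shows four cartridges. The square shaft is in the lower-left bay at crop (125,310); round hubs are at (120,185), (285,155) and (300,290). The nut's bar points roughly along the keeper, and the chuck's post is at the bottom right.

```bash
python3 - <<'E'
from h import *
f=np.load('top0.npz'); im,d=f['im'],f['d']; i=camera_info('top'); P=cloud(d,i)
def rect(m,z,n,k=3):
    m=cv2.morphologyEx(m.astype('uint8'),cv2.MORPH_OPEN,np.ones((k,k)))
    cs=cv2.findContours(m,0,1)[0]
    if not cs: print(n,'none');return
    c=max(cs,key=cv2.contourArea)[:,0]
    p=onplane(i,c,z)[:,:2].astype('float32'); r=cv2.minAreaRect(p); print(n,np.round(np.r_[r[0],r[1],r[2]],1),np.round(np.nanmedian(P[...,2][m>0]),1))
g=im.astype(int).sum(2); u=np.arange(640)[None]; v=np.arange(480)[:,None]
box=lambda a,b,c,e:(u>=a)&(u<b)&(v>=c)&(v<e)
Z=P[...,2]
print(g[238,360],g[250,311],g[200,320],g[253,217],g[230,217])
rect((g<150)&box(332,388,180,295),4,'mat')
rect((g<330)&box(285,336,190,305),28,'tray')
rect((g<250)&box(180,270,205,315),72,'keeper')
rect((Z>100)&(Z<145)&box(180,240,235,275),130,'handle',2)
rect((Z>85)&(Z<140)&box(205,240,280,315),105,'nut',2)
rect((Z>20)&(Z<60)&box(170,275,205,300),40,'carrier')
rect((Z>38)&(Z<60)&box(400,490,220,310),45,'chuckface')
rect((g<250)&box(400,490,220,310),15,'foot')
rect((Z>105)&(Z<140)&box(425,460,280,320),126,'post',2)
for lo,hi,b in[(62,95,(420,475,230,260)),(62,95,(420,475,262,295))]: rect((Z>lo)&(Z<hi)&box(*b),80,'jaw',2)
for n,(a,b),z in [('rotor',(165+125/4,195+305/4),116),('A',(165+117/4,195+185/4),93),('B',(165+282/4,195+158/4),93),('C',(165+297/4,195+290/4),93)]:
    print(n,np.round(onplane(i,[(a,b)],z),1), np.round(np.nanmax(Z[int(b)-2:int(b)+3,int(a)-2:int(a)+3]),1))
E
```

```text
160 358 215 156 245
mat none
tray [669.2  44.1  93.9  62.   85. ] 6.4
keeper [572.  277.3 126.4  50.1   2.7] 72.1
handle [555.  271.9  23.5  31.6  87.8] 112.7
nut [452.1 265.9  65.4  21.6   3. ] 112.8
carrier [562.7 220.1 183.   72.3   3.8] 39.3
chuckface [ 500.9 -282.   140.6  140.7   82.7] 45.1
foot [ 499.7 -229.    72.2  179.5   82.2] 20.4
post [ 402.1 -238.1   21.1   18.3   84.9] 124.4
jaw [ 534.7 -272.2   47.5   58.1   16.1] 78.6
jaw [ 461.6 -292.9   46.3   57.6   15.9] 79.0
rotor [[519.5 322.9 116. ]] 128.9
A [[597.8 331.7  93. ]] 106.8
B [[605.8 230.8  93. ]] 107.0
C [[523.9 225.5  93. ]] 105.5
```

```bash
python3 -m handwheel '0.69 -0.6 0.1 0.35 0;0.69 -0.6 0.1 0.35 0;0.69 -0.6 0.1 0.35 0;0.69 -0.6 0.1 0.35 0;0.69 -0.6 0.1 0.35 0;0.69 -0.6 0.1 0.35 0;0.69 -0.6 0.1 0.35 0;0.69 -0.6 0.1 0.35 0;0.69 -0.6 0.1 0.35 0;0.69 -0.6 0.1 0.35 0;0.69 -0.6 0.1 0.35 0;0 0 0 0 0'; python3 - <<'E'
from h import *
im,d,i=shot('wrist','w1.png'); np.savez('w1.npz',im=im,d=d,T=i['world_from_camera'])
print(np.round(i['world_from_camera'],2).tolist(),i['intrinsics'][0],i['k1'])
s=read_state();print(s['eef_pos'],s['eef_rot'],s['joints'])
E
```

```text
clock: 1.1
eef_pos: [456.8, 261.6, 249.6]
eef_rot: [-3.141, 0.001, -3.084]
wrist_force: [-0.3, -0.8, -0.5]
finger_gap: 94.3
finger_force: 0.0
[[-0.06, 0.96, 0.26, 379.76], [1.0, 0.06, 0.02, 257.57], [0.0, 0.26, -0.97, 428.33], [0.0, 0.0, 0.0, 1.0]] [343.14607487   0.         317.97597318] -0.004872332222455563
[455.04199652 263.21217203 249.16172787] [-3.14123833e+00 -3.33217027e-04 -3.08491073e+00] [ 4.54833822e-01  2.14662860e-01  1.52578258e+00 -2.00271119e-04
  1.40159175e+00 -1.17261072e+00]
```

View pics/w1.png

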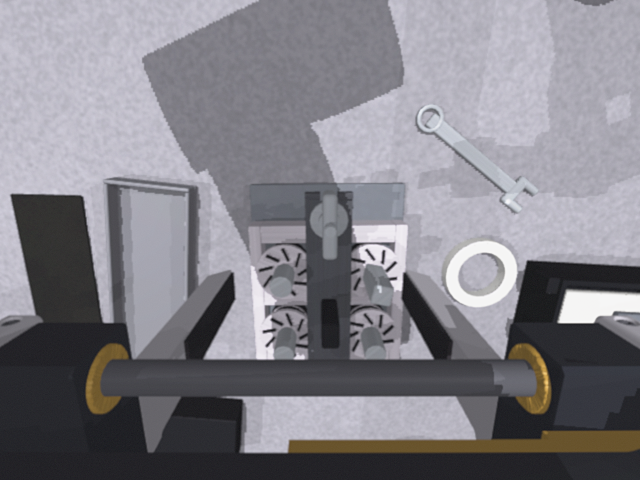

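The wrist view shows the nut at (330,222) with its bar vertical in the image, the keeper handle at (330,322), and the hubs beside it. The carrier is aligned with the tool to about a degree.

```bash
python3 - <<'E'
from h import *
f=np.load('w1.npz'); im,d=f['im'],f['d']; i=camera_info('wrist'); P=cloud(d,i)
u=np.arange(640)[None]; v=np.arange(480)[:,None]; Z=P[...,2]
def rect(m,z,n,k=2):
    m=cv2.morphologyEx(m.astype('uint8'),cv2.MORPH_OPEN,np.ones((k,k)))
    c=max(cv2.findContours(m,0,1)[0],key=cv2.contourArea)[:,0]
    p=P[m>0][:,:2].astype('float32'); r=cv2.minAreaRect(onplane(i,c,z)[:,:2].astype('float32')); 
    print(n,np.round(np.r_[r[0],r[1],r[2]],1),'Z',np.round(np.nanpercentile(Z[m>0],[5,50,95]),1),np.round(np.nanmedian(p,0),1))
b=lambda a,c,e,g:(u>=a)&(u<c)&(v>=e)&(v<g)
rect((Z>108)&(Z<119)&b(300,355,185,265),115,'nutbar top')
rect((Z>121)&b(300,355,175,265),130,'stud',1)
rect((Z>66)&(Z<76)&b(290,370,180,355),72,'plate')
rect((Z>121)&b(300,355,285,355),132,'handle')
rect((Z>31)&(Z<44)&b(230,430,210,360),40,'carrier')
g=im.astype(int).sum(2)
# edge direction of carrier: left & right edges
for n,bb,z in[('hubBL',b(260,305,258,290),93),('rotor',b(360,400,255,300),116),('hub3',b(268,300,322,355),93),('hub4',b(355,385,325,358),93)]:
    rect((Z>z-6)&bb,z,n,1)
E
```

```text
nutbar top [451.8 275.1  63.5  13.4   3.6] Z [ 79.8 115.1 116.9] [446.4 274.7]
stud [450.3 273.9  11.1   9.9   3.6] Z [122.9 128.8 130.2] [450.6 274.2]
plate [524.3 280.1 185.   49.8   3.8] Z [69.6 71.2 72.9] [524.8 278.9]
handle [553.8 281.9  31.5  16.6   3.5] Z [ 71.5 130.8 132.2] [555.2 282. ]
carrier [559.3 222.7 179.1  65.8   3.8] Z [29.8 39.2 55.7] [504.3 250.5]
hubBL [516.  228.1  20.2  24.4   3.3] Z [ 89.  101.7 103. ] [514.4 229.4]
rotor [511.8 329.2  23.6  21.6  83.9] Z [112.2 124.5 125.9] [508.1 326.7]
hub3 [594.  234.2  20.   22.5   3.4] Z [ 87.9 100.4 103. ] [591.9 234.9]
hub4 [590.3 333.5  24.3  23.4   5.3] Z [ 89.1 101.4 103.1] [586.9 332.1]
```

```bash
python3 -m handwheel '0 0 0 0 0;0 0 0 0 0'; cat >> h.py <<'E'
def rect(P,i,m,z,n,k=2):
    m=cv2.morphologyEx(m.astype('uint8'),cv2.MORPH_OPEN,np.ones((k,k)))
    cs=cv2.findContours(m,0,1)[0]
    if not cs: print(n,'none'); return
    c=max(cs,key=cv2.contourArea)[:,0]
    r=cv2.minAreaRect(onplane(i,c,z)[:,:2].astype('float32'))
    print(n,np.round(np.r_[r[0],r[1],r[2]],1),'Z',np.round(np.nanpercentile(P[...,2][m>0],[5,50,95]),1))
    return r
_u=np.arange(640)[None]; _v=np.arange(480)[:,None]
box=lambda a,c,e,g:(_u>=a)&(_u<c)&(_v>=e)&(_v<g)
E
python3 - <<'E'
from h import *
f=np.load('w1.npz')
im,d,i=shot('wrist'); P=cloud(d,i);Z=P[...,2]
print(f['T'][:3,3]-np.array(i['world_from_camera'])[:3,3],read_state()['eef_pos'],read_state()['eef_rot'])
rect(P,i,(Z>108)&(Z<119)&box(300,355,185,265),115,'nutbar top')
rect(P,i,(Z>121)&box(300,355,175,265),130,'stud',1)
rect(P,i,(Z>121)&box(300,355,285,355),132,'handle')
f=np.load('side0.npz'); i=camera_info('side'); P=cloud(f['d'],i);Z=P[...,2]
rect(P,i,(Z>121)&(Z<140)&box(270,310,150,190),132,'handle side',1)
rect(P,i,(Z>108)&(Z<140)&box(235,265,170,215),130,'nut side',1)
rect(P,i,(Z>110)&(Z<140)&box(280,300,300,345),126,'post side',1)
rect(P,i,(Z>38)&(Z<60)&box(290,390,300,380),45,'chuck side',1)
E
```

```text
clock: 1.32
eef_pos: [452.7, 265.7, 249.2]
eef_rot: [-3.141, -0.001, -3.081]
wrist_force: [0.8, 0.2, -0.9]
finger_gap: 94.5
finger_force: 0.0
[ 3.84135548 -3.83195635  0.32725558] [452.61766876 265.93028711 249.27039455] [-3.14156065e+00 -3.80031910e-04 -3.08041292e+00]
nutbar top [437.7 272.1  30.2  13.2   3.6] Z [ 72.9 115.5 117.1]
stud [452.3 272.3  12.    9.9   3.6] Z [122.7 129.3 130.6]
handle [555.9 280.2  31.7  16.7   3.5] Z [ 72.  131.2 132.7]
handle side [555.1 268.8  32.7  26.4  71.8] Z [123.3 128.1 134.7]
nut side [446.4 255.5  63.3  35.7   7.2] Z [108.9 114.2 127.4]
post side [ 402.1 -243.3   29.4   16.4   71. ] Z [111.7 123.1 127.6]
chuck side [ 499.9 -283.4  142.9  141.4   69.1] Z [39.8 44.5 53.7]
```

```bash
python3 -m handwheel '0 0.15 -0.7 0 0;0 0 -0.7 0 0;0 0 -0.6 0 0;0 0 0 0 0;0 0 0 0 0;0 0 0 0 0'; python3 - <<'E'
from h import *
im,d,i=shot('wrist','w2.png'); P=cloud(d,i);Z=P[...,2]
s=read_state();print(s['eef_pos'],s['eef_rot'])
rect(P,i,(Z>109)&(Z<119)&box(250,400,100,350),115,'nutbar top',1)
rect(P,i,(Z>124)&box(250,400,100,300),130,'stud',1)
rect(P,i,(Z>125)&box(250,400,280,400),132,'handle')
for n,z in (('top',0),('side',0)):
    f=np.load(n+'0.npz'); j=camera_info(n); Q=cloud(f['d'],j)
    for nm,c,lo in(('handle',(555,275),129),('nut',(452,268),111)):
        m=(abs(Q[...,0]-c[0])<40)&(abs(Q[...,1]-c[1])<40)&(Q[...,2]>lo)&(Q[...,2]<134)
        print(n,nm,np.round(np.median(Q[m],0),1),m.sum())
E
```

```text
clock: 1.87
eef_pos: [453.6, 271.9, 171.1]
eef_rot: [3.141, 0.002, -3.081]
wrist_force: [0.7, -0.0, -0.2]
finger_gap: 94.1
finger_force: 0.0
[453.81577547 271.85570365 171.34654447] [ 3.14052851e+00  2.43548618e-03 -3.08089851e+00]
nutbar top [452.3 272.3  63.3  13.4   4. ] Z [111.7 115.4 117.1]
stud [452.4 272.5  11.5  11.3  47.3] Z [125.2 129.4 130.7]
handle [544.8 284.   33.9 112.3   3.5] Z [125.5 284.8 286.4]
top handle [560.9 277.9 131.4] 62
top nut [453.7 268.7 115.6] 158
side handle [553.9 279.5 131.1] 19
side nut [451.1 269.5 115.5] 78
```

View pics/w2.png

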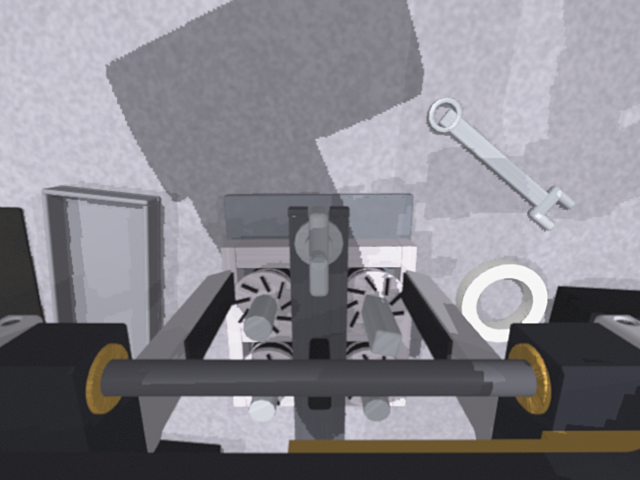

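The nut's bar is centred under the fingers at (320,245), within 2 mm. I'm going down to grip it.

```bash
python3 -m handwheel '-0.02 0 -0.7 0 0;0 0 -0.7 0 0;0 0 -0.65 0 0;0 0 0 0 0;0 0 0 0 1;0 0 0 0 1;0 0 0 0 1;0 0 0 0 1;0 0 0 0 1;0 0 0 0 1' 30
```

```text
clock: 2.75
eef_pos: [452.8, 271.3, 88.1]
eef_rot: [3.141, 0.001, -3.081]
wrist_force: [-0.2, 0.6, 1.2]
finger_gap: 57.6
finger_force: 0.0
```

```bash
python3 -m handwheel '0 0 0 0 1;0 0 0 0 1;0 0 0 0 1;0 0 0 0 1;0 0 0 0 1;0 0 0 0 1;0 0 0 0 1;0 0 0 0 1;0 0 0 0 1;0 0 0 0 1'
```

```text
clock: 3.58
eef_pos: [452.5, 272.0, 87.5]
eef_rot: [3.14, 0.0, -3.081]
wrist_force: [-1.2, 6.3, -1.3]
finger_gap: 13.5
finger_force: 30.0
```

```bash
python3 -m handwheel '0 0 0.005 -0.8 1;0 0 0.005 -1 1;0 0 0.005 -1 1;0 0 0.005 -1 1;0 0 0.005 -1 1;0 0 0.005 -1 1;0 0 0.005 -1 1;0 0 0.005 -1 1;0 0 0.005 -1 1;0 0 0.005 -1 1;0 0 0.005 -1 1;0 0 0.005 -1 1'
python3 -m handwheel '0 0 0.005 -1 1;0 0 0.005 -1 1;0 0 0.005 -1 1;0 0 0.005 -1 1;0 0 0.005 -1 1;0 0 0.005 -1 1;0 0 0.005 -1 1;0 0 0.005 -1 1;0 0 0.005 -1 1;0 0 0.005 -1 1;0 0 0.005 -1 1;0 0 0.005 -1 1'
python3 -m handwheel '0 0 0.005 -1 1;0 0 0.005 -1 1;0 0 0.005 -1 1;0 0 0.005 -1 1;0 0 0.005 -1 1;0 0 0.005 -1 1;0 0 0.005 -1 1;0 0 0.005 -1 1;0 0 0.005 -1 1;0 0 0.005 -1 1;0 0 0.005 -1 1;0 0 0.005 -1 1'
python3 -c "
from cell import read_state as r;s=r();print(s['joints'][5],s['moment'])"
```

```text
clock: 4.58
eef_pos: [453.4, 273.7, 90.2]
eef_rot: [3.136, -0.002, 2.168]
wrist_force: [6.1, 19.7, -7.3]
finger_gap: 13.6
finger_force: 29.9
clock: 5.58
eef_pos: [455.2, 273.7, 92.9]
eef_rot: [3.137, -0.009, 1.121]
wrist_force: [19.9, 18.5, -13.9]
finger_gap: 14.0
finger_force: 30.0
clock: 6.58
eef_pos: [456.1, 272.3, 95.4]
eef_rot: [-3.139, -0.009, 0.073]
wrist_force: [25.0, 9.0, -12.6]
finger_gap: 14.3
finger_force: 30.0
1.9678033639826455 [ 1.52745223 -4.72943823  0.0794889 ]
```

```bash
python3 -m handwheel '0 0 0 0 0.4;0 0 0 0 0.4;0 0 0 0 0.4;0 0 0 0 0.4;0 0 0 0 0.4;0 0 0 0 0.4;0 0 0 0 0.4;0.03 0 0.5 0 0.4;0 0 0.4 0 0.4;0 0 0.1 0 0.4;0 0 0 1 0.4;0 0 0 1 0.4'
python3 -m handwheel '0 0 0 1 0.4;0 0 0 1 0.4;0 0 0 1 0.4;0 0 0 1 0.4;0 0 0 1 0.4;0 0 0 1 0.4;0 0 0 1 0.4;0 0 0 1 0.4;0 0 0 1 0.4;0 0 0 1 0.4;0 0 0 1 0.4;0 0 0 1 0.4'
python3 -m handwheel '0 0 0 1 0.4;0 0 0 1 0.4;0 0 0 1 0.4;0 0 0 1 0.4;0 0 0 1 0.4;0 0 0 1 0.4;0 0 0 1 0.4;0 0 0 1 0.4;0 0 0 1 0.4;0 0 0 1 0.4;0 0 0 1 0.4;0 0 0 1 0.4'
python3 -m handwheel '0 0 0 1 0.4;0 0 0 1 0.4;0 0 0 1 0.4;0 0 0 1 0.4;0 0 0 1 0.4;0 0 0 1 0.4;0 0 0 1 0.4;0 0 0 1 0.4;0 0 0 1 0.4;0 0 0 0.8 0.4;0 0 0 0 0.4;0 0 0 0 0.4'
python3 - <<'E'
from h import *
im,d,i=shot('wrist','w3.png'); P=cloud(d,i);Z=P[...,2]
rect(P,i,(Z>117)&(Z<126)&box(250,400,130,350),122.6,'nutbar top',1)
rect(P,i,(Z>127)&box(250,400,180,300),130,'stud',1)
E
```

```text
clock: 7.58
eef_pos: [453.7, 271.2, 134.5]
eef_rot: [-3.142, -0.0, 0.256]
wrist_force: [-0.4, -0.2, 0.5]
finger_gap: 56.6
finger_force: 0.0
clock: 8.58
eef_pos: [453.6, 271.1, 134.0]
eef_rot: [-3.141, 0.0, 1.304]
wrist_force: [-0.8, -0.3, 0.6]
finger_gap: 56.7
finger_force: 0.0
clock: 9.58
eef_pos: [453.6, 271.1, 134.0]
eef_rot: [-3.141, -0.0, 2.351]
wrist_force: [0.7, -0.4, -0.5]
finger_gap: 56.5
finger_force: 0.0
clock: 10.58
eef_pos: [453.6, 271.1, 134.2]
eef_rot: [-3.141, -0.0, -3.084]
wrist_force: [1.0, -0.3, -1.1]
finger_gap: 56.3
finger_force: 0.0
nutbar top [452.5 272.5  63.5  13.8   4.3] Z [120.  123.  124.4]
stud [451.4 309.5  17.9  18.5   3.4] Z [129.1 148.4 168.2]
```

View pics/w3.png

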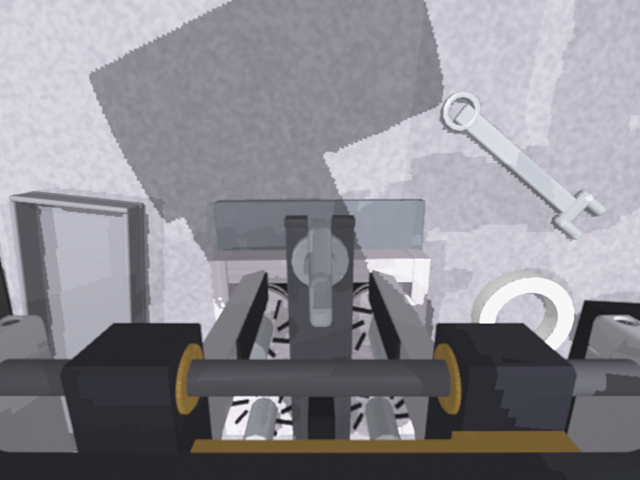

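The nut's bar is at (320,270), its top risen to 123 mm, so it has made half a turn. Second half turn now.

```bash
python3 -m handwheel '-0.01 0.03 -0.5 0.1 0.4;0 0 -0.47 0 0.4;0 0 0 0 0.4;0 0 0 0 1;0 0 0 0 1;0 0 0 0 1;0 0 0 0 1;0 0 0 0 1;0 0 0 0 1;0 0 0 0 1;0 0 0 0 1;0 0 0 0 1' 30
python3 -m handwheel '0 0 0 0 1;0 0 0 0 1;0 0 0.005 -1 1;0 0 0.005 -1 1;0 0 0.005 -1 1;0 0 0.005 -1 1;0 0 0.005 -1 1;0 0 0.005 -1 1;0 0 0.005 -1 1;0 0 0.005 -1 1;0 0 0.005 -1 1;0 0 0.005 -1 1'
python3 -m handwheel '0 0 0.005 -1 1;0 0 0.005 -1 1;0 0 0.005 -1 1;0 0 0.005 -1 1;0 0 0.005 -1 1;0 0 0.005 -1 1;0 0 0.005 -1 1;0 0 0.005 -1 1;0 0 0.005 -1 1;0 0 0.005 -1 1;0 0 0.005 -1 1;0 0 0.005 -1 1'
python3 -m handwheel '0 0 0.005 -1 1;0 0 0.005 -1 1;0 0 0.005 -1 1;0 0 0.005 -1 1;0 0 0.005 -1 1;0 0 0.005 -1 1;0 0 0.005 -1 1;0 0 0.005 -1 1;0 0 0.005 -1 1;0 0 0.005 -1 1;0 0 0.005 -1 1;0 0 0.005 -1 1'
python3 -c "
from cell import read_state as r;s=r();print(s['joints'][5],s['moment'])"
```

```text
clock: 11.63
eef_pos: [453.5, 272.4, 96.0]
eef_rot: [-3.142, 0.0, -3.073]
wrist_force: [-0.9, -1.4, 2.9]
finger_gap: 13.6
finger_force: 30.0
clock: 12.63
eef_pos: [453.9, 273.3, 98.2]
eef_rot: [3.139, -0.0, 2.334]
wrist_force: [2.4, 6.1, 0.6]
finger_gap: 13.6
finger_force: 30.0
clock: 13.63
eef_pos: [455.0, 273.5, 100.8]
eef_rot: [3.138, -0.004, 1.286]
wrist_force: [11.2, 5.9, -3.1]
finger_gap: 13.7
finger_force: 30.0
clock: 14.63
eef_pos: [455.8, 272.7, 103.4]
eef_rot: [-3.142, -0.006, 0.239]
wrist_force: [16.1, -0.2, -3.2]
finger_gap: 13.9
finger_force: 30.0
1.8034268280714632 [-0.16949931 -2.97529971  0.06416727]
```

```bash
python3 -m handwheel '0 0 0.005 -0.5 1;0 0 0.005 -0.5 1;0 0 0 0 1'
python3 -c "
from cell import read_state as r;s=r();print(s['joints'][5],s['moment'])"
python3 -m handwheel '0 0 0.005 -0.5 1;0 0 0 0 1;0 0 0 0 1'
python3 -c "
from cell import read_state as r;s=r();print(s['joints'][5],s['moment'])"
```

```text
clock: 14.88
eef_pos: [455.8, 272.5, 103.6]
eef_rot: [-3.141, -0.006, 0.153]
wrist_force: [15.9, 0.1, -5.3]
finger_gap: 13.8
finger_force: 30.0
1.8892510191157657 [-0.0952202  -3.04813788  0.02952887]
clock: 15.13
eef_pos: [455.7, 272.6, 103.7]
eef_rot: [-3.141, -0.006, 0.113]
wrist_force: [15.7, -0.5, -4.9]
finger_gap: 13.8
finger_force: 30.2
1.9299352095591442 [-0.04833158 -3.03151668  0.46062924]
```

```bash
python3 -m handwheel '0 0 0 0 0.4;0 0 0 0 0.4;0 0 0 0 0.4;0 0 0 0 0.4;0 0 0 0 0.4;0 0 0 0 0.4;0 0 0.6 0 0.4;0 0 0.9 0 0;0.3 0 0.8 1 0;0.6 0 0 1 0;0.6 0.05 0 1 0;0.6 0.1 0 1 0'
python3 -m handwheel '0.4 0 0 1 0;0 0 0 1 0;0 0 0 1 0;0 0 0 1 0;0 0 0 1 0;0 0 0 1 0;0 0 0 1 0;0 0 0 1 0;0 0 0 1 0;0 0 0 1 0;0 0 0 1 0;0 0 0 1 0'
python3 -m handwheel '0 0 0 1 0;0 0 0 1 0;0 0 0 1 0;0 0 0 1 0;0 0 0 1 0;0 0 0 1 0;0 0 0 1 0;0 0 0 1 0;0 0 0 1 0;0 0 0 1 0;0 0 0 1 0;0 0 0 1 0'
python3 -m handwheel '0 0 0 1 0;0 0 0 1 0;0 0 0 1 0;0 0 0 1 0;0 0 0 1 0;0 0 0 1 0;0 0 0 1 0;0 0 0 0.5 0;0 0 0 0 0;0 0 0 0 0;0 0 0 0 0'
python3 - <<'E'
from h import *
im,d,i=shot('wrist','w4.png'); P=cloud(d,i);Z=P[...,2]
print(read_state()['eef_pos'],read_state()['eef_rot'])
rect(P,i,(Z>126)&(Z<136)&box(250,400,150,360),131,'handle/nut',1)
rect(P,i,(Z>68)&(Z<76)&box(250,400,50,360),72,'plate',1)
np.savez('w4.npz',im=im,d=d,T=i['world_from_camera'])
f=np.load('top0.npz'); im,d=f['im'],f['d']; i=camera_info('top'); P=cloud(d,i);g=im.astype(int).sum(2)
rect(P,i,(g<190)&box(332,388,180,295),4,'mat',3)
for t in(270,300): rect(P,i,(g<t)&box(285,336,190,305),28,'tray %d'%t,1)
f=np.load('side0.npz'); im,d=f['im'],f['d']; i=camera_info('side'); P=cloud(d,i);g=im.astype(int).sum(2)
rect(P,i,(g<170)&box(280,392,250,302),4,'mat side',3)
E
```

```text
clock: 16.13
eef_pos: [538.4, 278.3, 196.0]
eef_rot: [3.142, -0.001, 0.466]
wrist_force: [0.4, 0.5, 0.5]
finger_gap: 86.4
finger_force: 0.0
clock: 17.13
eef_pos: [553.3, 278.4, 195.1]
eef_rot: [-3.141, 0.0, 1.513]
wrist_force: [-0.4, 0.1, -0.7]
finger_gap: 93.7
finger_force: 0.0
clock: 18.13
eef_pos: [553.3, 278.4, 195.2]
eef_rot: [-3.141, -0.0, 2.56]
wrist_force: [-0.1, -0.1, 0.0]
finger_gap: 94.0
finger_force: 0.0
clock: 19.05
eef_pos: [553.3, 278.4, 195.2]
eef_rot: [-3.142, -0.0, -3.074]
wrist_force: [-0.5, -0.0, -0.3]
finger_gap: 93.6
finger_force: 0.0
[553.34556314 278.40431963 195.21445733] [-3.14156177e+00 -1.03897395e-04 -3.07412694e+00]
handle/nut [557.4 279.7  28.2  17.3   3.9] Z [126.2 131.  132.4]
plate [549.  278.9 236.1  50.    3.8] Z [70.4 71.6 72.8]
mat [593.8 -75.3 266.8  87.4   2. ] Z [-0.2  3.9  8. ]
tray 270 [619.7  12.8 201.1  79.1  22. ] Z [ 1.4  6.8 28.2]
tray 300 [570.1  49.1  92.2 260.8  87. ] Z [-0.4  6.6 28.2]
mat side [590.8 -76.  261.5  82.9   1.8] Z [-0.9  4.   8.9]
```

View pics/w4.png

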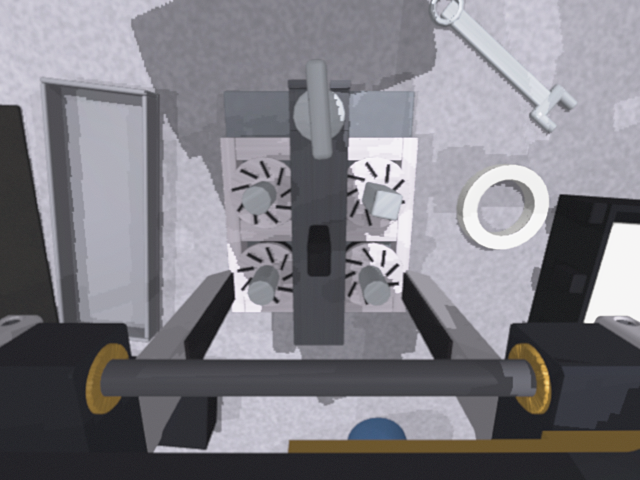

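The handle is at (319,250) in the image, which gives world (557.4, 279.7) at yaw 3.9°. The nut is fully raised and has turned. I'm gripping the handle.

```bash
python3 -m handwheel '0.1 0.03 -0.8 0 0;0 0 -0.8 0 0;0 0 -0.8 0 0.5;0 0 -0.03 0 0.5;0 0 0 0 1;0 0 0 0 1;0 0 0 0 1;0 0 0 0 1;0 0 0 0 1;0 0 0 0 1;0 0 0 0 1;0 0 0 0 1' 50
python3 -m handwheel '0 0 0 0 1;0 0 0 0 1;0 0 0 0 1;0 0 0 0 1'
```

```text
clock: 20.1
eef_pos: [557.4, 279.6, 98.2]
eef_rot: [3.142, 0.0, -3.073]
wrist_force: [0.1, 0.3, -0.6]
finger_gap: 31.1
finger_force: 0.0
clock: 20.43
eef_pos: [557.4, 279.5, 98.0]
eef_rot: [-3.141, -0.0, -3.073]
wrist_force: [-0.6, -0.4, 0.4]
finger_gap: 17.7
finger_force: 50.0
```

```bash
python3 -m handwheel '0 0 0.035 0 1;0 0 0.035 0 1;0 0 0 0 1;0 0 0 0 1'
python3 -m handwheel '0.2 0.014 0 0 1;0.3 0.02 0 0 1;0.3 0.02 0 0 1;0.3 0.02 0 0 1;0.3 0.02 0 0 1;0.3 0.02 0 0 1;0.1 0.006 0 0 1;0 0 0 0 1;0 0 0 0 1'
```

```text
clock: 20.77
eef_pos: [557.3, 279.6, 100.8]
eef_rot: [3.142, -0.0, -3.073]
wrist_force: [-0.5, -0.1, -4.0]
finger_gap: 17.8
finger_force: 50.0
clock: 21.52
eef_pos: [629.1, 284.3, 100.4]
eef_rot: [-3.141, -0.001, -3.073]
wrist_force: [-0.3, -0.4, -2.8]
finger_gap: 17.8
finger_force: 50.0
```

```bash
python3 -m handwheel '0 0 0.5 0 1;0 0 0.8 0 1;0 0 0.8 0 1;0 0 0.2 0 1;-0.05 -0.4 0 0 1;-0.06 -0.7 0 0 1;-0.07 -0.8 0 -0.06 1;-0.07 -0.8 0 -0.06 1;-0.07 -0.8 0 -0.06 1;-0.07 -0.8 0 -0.06 1;-0.07 -0.8 0 -0.06 1;-0.07 -0.8 0 -0.08 1'
python3 -m handwheel '-0.06 -0.8 0 0 1;-0.03 -0.8 0 0 1;0 -0.8 0 0 1;0 -0.7 0 0 1;0 -0.5 0 0 1;0 -0.3 0 0 1;0 0 -0.5 0 1;0 0 -0.6 0 1;0 0 -0.6 0 1;0 0 -0.3 0 1;0 0 0 0 1;0 0 0 0 1'
python3 - <<'E'
from h import *
im,d,i=shot('wrist','w5.png'); P=cloud(d,i);Z=P[...,2]; g=im.astype(int).sum(2)
s=read_state();p=s['eef_pos'];print(p,s['eef_rot'])
u=P[...,:2]
m=(Z>p[2]-36)&(Z<p[2]-18)&(abs(P[...,0]-p[0]+11)<135)&(abs(P[...,1]-p[1])<35)
rect(P,i,m,p[2]-26,'plate',2); 
im,d,i=shot('top','t5.png')
E
```

```text
clock: 22.52
eef_pos: [607.2, 47.1, 192.0]
eef_rot: [3.142, -0.001, -3.106]
wrist_force: [0.8, 0.5, -2.2]
finger_gap: 17.8
finger_force: 50.0
clock: 23.52
eef_pos: [604.6, -107.2, 113.1]
eef_rot: [3.141, -0.0, -3.105]
wrist_force: [0.7, 0.5, -2.8]
finger_gap: 17.6
finger_force: 50.0
[ 605.07988635 -107.36093957  114.04066387] [-3.14127652e+00  1.34299497e-03 -3.10540780e+00]
plate [ 539.3 -108.5  135.    50.4    2.2] Z [85.5 86.8 92.2]
```

View pics/w5.png

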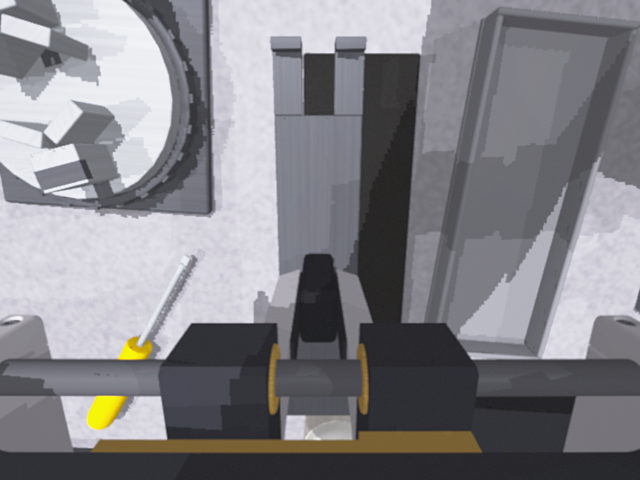

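The keeper hangs level at (320,150) but is about 32 mm too far in −y; the mat's right edge shows at x≈410. Shifting back.

```bash
python3 -m handwheel '0 0.4 -0.3 0 1;0 0.4 -0.4 0 1;0 0 -0.4 0 1;0 0 0 0 1;0 0 0 0 1;0 0 0 0 1'
python3 - <<'E'
from h import *
im,d,i=shot('wrist','w6.png'); P=cloud(d,i);Z=P[...,2]; g=im.astype(int).sum(2)
s=read_state();p=s['eef_pos'];print(p,s['eef_rot'])
m=(g<190)&(abs(P[...,2]-4)<10)
for v in(70,110,150,190,230,270):
    uu=np.where(m[v,200:470])[0]+200
    q=onplane(i,[(uu.min(),v),(uu.max(),v)],4); print(v,uu.min(),uu.max(),np.round(q[:,:2],1).tolist())
E
```

```text
clock: 24.12
eef_pos: [605.4, -76.0, 70.6]
eef_rot: [-3.141, 0.002, -3.106]
wrist_force: [-0.1, -1.0, -2.6]
finger_gap: 17.6
finger_force: 50.0
[605.36157899 -76.11941438  70.57612124] [-3.14099660e+00  2.36355041e-03 -3.10626958e+00]
70 255 387 [[482.4, -121.3], [479.2, -35.0]]
110 257 385 [[507.0, -120.2], [503.8, -34.1]]
150 259 384 [[533.1, -119.0], [529.8, -32.5]]
190 261 382 [[560.7, -117.8], [557.5, -31.5]]
230 262 380 [[590.1, -117.3], [586.9, -30.5]]
270 264 378 [[621.4, -115.9], [618.2, -29.3]]
```

View pics/w6.png

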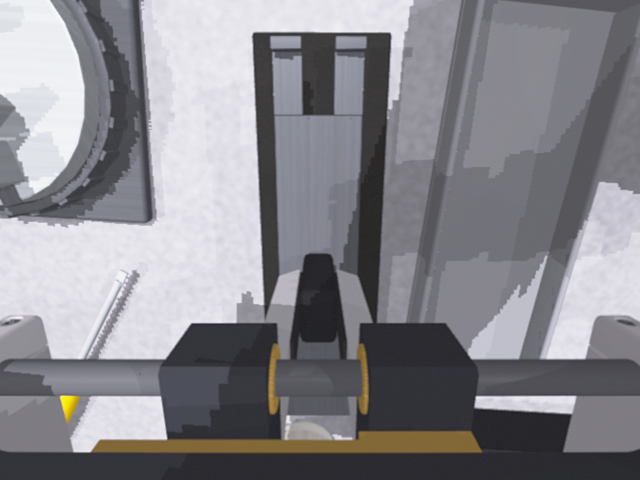

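The keeper is over the mat with margins on both sides (mat edges at u≈257 and 386, row 110). It is about 2.5 mm off centre, so I'm lowering with a small shift.

```bash
python3 -m handwheel '0 0.06 -0.3 0 1;0 0 -0.3 0 1;0 0 -0.15 0 1;0 0 -0.06 0 1;0 0 0 0 1;0 0 0 0 1'
```

```text
clock: 24.67
eef_pos: [604.3, -73.2, 37.5]
eef_rot: [3.141, -0.001, -3.106]
wrist_force: [-12.1, 1.6, 18.8]
finger_gap: 17.5
finger_force: 50.0
```

```bash
python3 -m handwheel '0 0 0 0 0.5;0 0 0 0 0.5;0 0 0 0 0.5;0 0 0 0 0.5;0 0 0 0 0.5;0 0 0 0 0.5;0 0 0.7 0 0.5;0 0 0.9 0 0.5;0 0 0.9 0 0.5;0 0 0.8 0 0.5;0 0 0 -1 0.5;-0.3 -0.3 0 -1 0'
python3 -m handwheel '-0.5 -0.4 0 -1 0;-0.5 -0.4 0 -1 0;-0.5 -0.4 0 -1 0;-0.5 -0.4 0 -1 0;-0.5 -0.4 0 -1 0;-0.5 -0.4 0 -1 0;-0.5 -0.4 0 -1 0;-0.5 -0.4 0 -1 0;-0.5 -0.4 0 -1 0;-0.2 -0.2 0 -1 0;0 0 0 -1 0;0 0 0 -1 0'
python3 -m handwheel '0 0 0 -1 0;0 0 0 -1 0;0 0 0 -1 0;0 0 0 -1 0;0 0 0 -1 0;0 0 0 -1 0;0 0 0 -1 0;0 0 0 -1 0;0 0 0 -1 0;0 0 0 -1 0;0 0 0 -1 0;0 0 0 -1 0'
python3 -m handwheel '0 0 0 -1 0;0 0 0 -1 0;0 0 0 -1 0;0 0 0 -1 0;0 0 0 -1 0;0 0 0 -1 0;0 0 0 -1 0;0 0 0 -1 0;0 0 0 -1 0;0 0 0 -1 0;0 0 0 -1 0;0 0 0 -1 0'
python3 -m handwheel '0 0 0 -1 0;0 0 0 -1 0;0 0 0 -1 0;0 0 0 0 0;0 0 0 0 0'
python3 - <<'E'
from h import *
im,d,i=shot('wrist','w7.png'); P=cloud(d,i);Z=P[...,2]
s=read_state();p=s['eef_pos'];print(p,s['eef_rot'],s['joints'][5])
rect(P,i,(Z>120)&(Z<130)&(abs(P[...,0]-402)<35)&(abs(P[...,1]+238)<35),126,'post',1)
rect(P,i,(Z>38)&(Z<50)&(np.hypot(P[...,0]-501,P[...,1]+282)<90),45,'face',2)
im,d,i=shot('top'); P=cloud(d,i);Z=P[...,2];rect(P,i,(im.astype(int).sum(2)<280)&(Z<15)&box(335,390,180,295),4,'mat+keeper',2)
m=(Z>7)&(Z<25)&box(335,390,180,295);rect(P,i,m,12,'keeper',2)
E
```

```text
clock: 25.67
eef_pos: [594.1, -84.1, 170.6]
eef_rot: [3.141, 0.004, 3.001]
wrist_force: [0.5, -0.2, -1.4]
finger_gap: 50.8
finger_force: 0.0
clock: 26.67
eef_pos: [404.1, -237.8, 168.6]
eef_rot: [3.141, 0.0, 1.95]
wrist_force: [0.0, 0.9, 0.2]
finger_gap: 94.1
finger_force: 0.0
clock: 27.67
eef_pos: [404.6, -237.2, 168.5]
eef_rot: [3.142, -0.0, 0.904]
wrist_force: [0.7, 0.1, 0.2]
finger_gap: 93.7
finger_force: 0.0
clock: 28.67
eef_pos: [404.6, -237.2, 168.4]
eef_rot: [3.142, -0.0, -0.143]
wrist_force: [0.1, -0.3, -0.3]
finger_gap: 94.1
finger_force: 0.0
clock: 29.08
eef_pos: [404.6, -237.2, 168.5]
eef_rot: [3.142, -0.0, -0.398]
wrist_force: [-0.3, 0.6, -0.4]
finger_gap: 93.9
finger_force: 0.0
[ 404.56874962 -237.20731278  168.46588539] [ 3.14157230e+00 -9.50438649e-05 -3.97518752e-01] 1.3598931271290904
post [ 405.3 -237.7   19.    19.8   77.5] Z [122.3 125.2 126.4]
face [ 498.2 -281.2  141.4  141.6   67.3] Z [43.2 44.6 45.9]
mat+keeper [589.8 -77.9 270.   94.6   1.8] Z [-0.4  6.2 15. ]
keeper [593.  -75.9 243.6  50.4   2. ] Z [ 5.4 11.8 16.8]
```

View pics/w7.png

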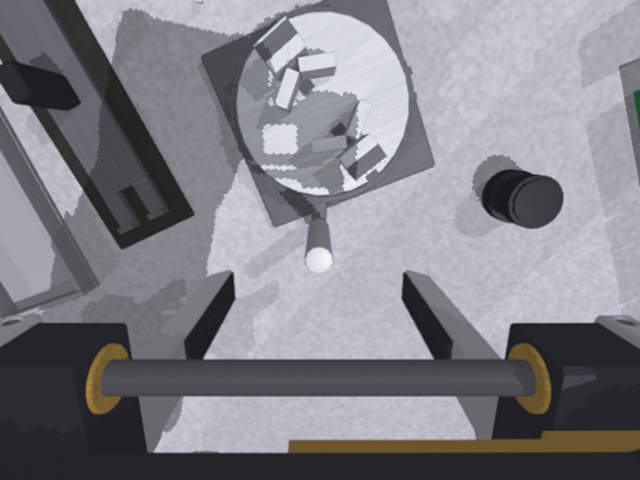

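The post's top is at (319,260), between the fingers, and measures (405.3, −237.7). The keeper lies on the mat at (593, −76), yaw 2°, as wanted. I'll grip the post and compute the opening arc.

```bash
python3 -m handwheel '0.02 -0.01 -0.7 0 0;0 0 -0.7 0 0;0 0 -0.66 0 0.3;0 0 0 0 0.5;0 0 0 0 1;0 0 0 0 1;0 0 0 0 1;0 0 0 0 1;0 0 0 0 1;0 0 0 0 1;0 0 0 0 1;0 0 0 0 1' 30
python3 -m handwheel '0 0 0 0 1;0 0 0 0 1;0 0 0 0 1;0 0 0 0 1;0 0 0 0 1'
python3 - <<'E'
import numpy as np
a=np.radians(np.arange(155,240,5)); p=np.c_[499.5+105*np.cos(a),-282+105*np.sin(a)]
for x,y in zip(np.arange(155,235,5),np.diff(p,axis=0)/40): print(x,np.round(y,2))
E
```

```text
clock: 30.18
eef_pos: [405.4, -237.6, 86.2]
eef_rot: [3.142, -0.0, -0.401]
wrist_force: [-0.4, -0.1, 0.1]
finger_gap: 31.2
finger_force: 0.0
clock: 30.6
eef_pos: [405.4, -237.7, 86.1]
eef_rot: [3.141, -0.0, -0.401]
wrist_force: [-0.8, -1.8, 1.7]
finger_gap: 19.8
finger_force: 30.0
155 [-0.09 -0.21]
160 [-0.07 -0.22]
165 [-0.05 -0.22]
170 [-0.03 -0.23]
175 [-0.01 -0.23]
180 [ 0.01 -0.23]
185 [ 0.03 -0.23]
190 [ 0.05 -0.22]
195 [ 0.07 -0.22]
200 [ 0.09 -0.21]
205 [ 0.11 -0.2 ]
210 [ 0.12 -0.19]
215 [ 0.14 -0.18]
220 [ 0.15 -0.17]
225 [ 0.17 -0.15]
230 [ 0.18 -0.14]
```

```bash
python3 -m handwheel '-0.09 -0.21 0 1 1;-0.07 -0.22 0 1 1;-0.05 -0.22 0 1 1;-0.03 -0.23 0 1 1;-0.01 -0.23 0 1 1;0.01 -0.23 0 1 1;0 0 0 0 1'
python3 -m handwheel '0.03 -0.23 0 1 1;0.05 -0.22 0 1 1;0.07 -0.22 0 1 1;0 0 0 0 1;0 0 0 0 1'
```

```text
clock: 31.18
eef_pos: [396.3, -292.1, 86.1]
eef_rot: [3.141, -0.001, 0.128]
wrist_force: [4.3, -3.8, -3.0]
finger_gap: 19.4
finger_force: 30.0
clock: 31.6
eef_pos: [402.5, -318.4, 86.1]
eef_rot: [3.14, -0.001, 0.384]
wrist_force: [6.1, -3.0, -2.6]
finger_gap: 19.6
finger_force: 30.0
```

```bash
python3 -m handwheel '0.09 -0.21 0 1 1;0.11 -0.2 0 1 1;0 0 0 0 1;0 0 0 0 1'
python3 -m handwheel '0.12 -0.19 0 1 1;0 0 0 0 1;0 0 0 0 1'
python3 -m handwheel '0.14 -0.18 0 1 1;0 0 0 0 1;0 0 0 0 1'
```

```text
clock: 31.93
eef_pos: [410.3, -334.6, 86.1]
eef_rot: [3.14, -0.001, 0.557]
wrist_force: [6.2, -2.6, -1.6]
finger_gap: 19.4
finger_force: 30.0
clock: 32.18
eef_pos: [413.2, -338.7, 85.8]
eef_rot: [-3.134, -0.0, 0.644]
wrist_force: [-10.2, 22.8, 16.6]
finger_gap: 19.2
finger_force: 30.0
clock: 32.43
eef_pos: [417.1, -342.0, 85.5]
eef_rot: [-3.123, -0.003, 0.732]
wrist_force: [-27.5, 55.7, 38.5]
finger_gap: 29.8
finger_force: 30.0
```

```bash
python3 -m handwheel '-0.14 0.18 0 -1 1;-0.09 0.13 0 -0.7 0.5;0 0 0 0 0.5;0 0 0 0 0.5;0 0 0 0 0.5;0 0 0 0 0.5;0 0 0 0 0.5;0 0 0 0 0.5'
```

```text
clock: 33.1
eef_pos: [410.9, -336.9, 85.9]
eef_rot: [-3.141, 0.0, 0.586]
wrist_force: [-0.5, 0.2, -0.5]
finger_gap: 46.8
finger_force: 0.0
```

```bash
python3 -m handwheel '0 0 0.7 0 0.5;0 0 0.9 0 0.5;0 0 0.9 0 0.5;0 0 0.5 0 0.5;0 0 0 0 0;0 0 0 0 0;0 0 0 0 0'; python3 - <<'E'
from h import *
f=np.load('w4.npz'); i=camera_info('wrist'); i['world_from_camera']=f['T']; P=cloud(f['d'],i);Z=P[...,2];im=f['im']
m=(Z>122)&(Z<129)&box(350,420,170,240)
rect(P,i,m,126,'rotor',1)
for n,b in(('C',box(230,290,170,220)),('B',box(240,290,260,310)),('A',box(350,400,260,310))): rect(P,i,(Z>99)&(Z<106)&b,103,n,1)
cv2.imwrite('pics/rot.png',cv2.resize(im[160:240,340:420],None,fx=6,fy=6,interpolation=0)[:,:,::-1])
im,d,i=shot('wrist'); P=cloud(d,i);Z=P[...,2]
rect(P,i,(Z>38)&(Z<50)&(np.hypot(P[...,0]-500,P[...,1]+282)<90),45,'face',2)
m=(Z>74)&(Z<85)&(np.hypot(P[...,0]-500,P[...,1]+282)<90)
for c in cv2.findContours(m.astype('uint8'),0,1)[0]:
    if cv2.contourArea(c)>60: r=cv2.minAreaRect(onplane(i,c[:,0],80)[:,:2].astype('float32')); print('jaw',np.round(np.r_[r[0],r[1],r[2]],1))
cv2.imwrite('pics/w8.png',im[:,:,::-1])
im,d,i=shot('top');P=cloud(d,i);Z=P[...,2];print('top: ')
for c in cv2.findContours(((Z>68)&(Z<92)&(np.hypot(P[...,0]-500,P[...,1]+282)<90)).astype('uint8'),0,1)[0]:
    if cv2.contourArea(c)>30: r=cv2.minAreaRect(onplane(i,c[:,0],80)[:,:2].astype('float32')); print('jaw',np.round(np.r_[r[0],r[1],r[2]],1))
E
```

```text
clock: 33.68
eef_pos: [410.7, -336.6, 204.9]
eef_rot: [-3.14, 0.0, 0.586]
wrist_force: [0.4, -0.0, 0.2]
finger_gap: 63.5
finger_force: 0.0
rotor [514.8 326.1  20.1  19.9  82.3] Z [123.8 125.5 126.6]
C [521.6 227.6  22.8  23.3  75.3] Z [101.  102.5 103.7]
B [600.5 232.8  23.9  22.8  19.3] Z [100.7 102.5 103.7]
A [593.8 331.6  24.3  22.3   5.9] Z [100.9 102.5 103.8]
face [ 498.6 -282.2  138.   141.5   16.7] Z [43.2 44.6 46. ]
jaw [ 439.9 -297.2   24.2   30.1   16. ]
jaw [ 467.1 -304.2   10.    26.7   45.8]
jaw [ 459.5 -277.2   26.6   10.1   75.8]
jaw [ 530.6 -257.2   11.    26.8   45.8]
jaw [ 547.6 -270.8   56.6   34.7   34.6]
top: 
jaw [ 452.  -293.8   46.8   56.4   14.1]
jaw [ 549.7 -266.6   46.9   57.2   16.1]
```

View pics/w8.png

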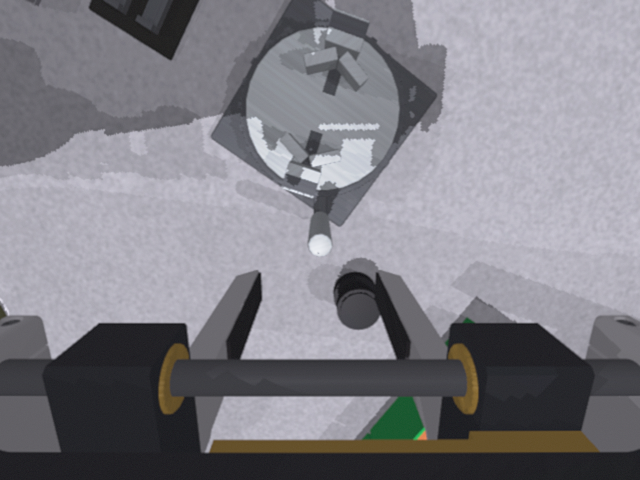

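The chuck is open: the jaws are apart, with the free face between them around (320,100). Post at (320,243). Next is the rotor.

```bash
python3 -m handwheel '0.05 0.3 0.1 1 0.5;0.09 0.6 0 1 0.5;0.1 0.6 0 1 0.5;0.1 0.6 0 1 0.5;0.1 0.6 0 1 0.5;0.1 0.6 0 1 0.5;0.1 0.6 0 1 0.5;0.1 0.6 0 1 0.5;0.1 0.6 0 1 0.5;0.1 0.6 0 1 0.5;0.1 0.6 0 1 0.5;0.1 0.6 0 1 0.5'
python3 -m handwheel '0.1 0.6 0 1 0.5;0.1 0.6 0 1 0.5;0.1 0.6 0 1 0.5;0.1 0.6 0 1 0.5;0.1 0.6 0 1 0.5;0.1 0.6 0 1 0.5;0.1 0.6 0 1 0.5;0.1 0.6 0 1 0.5;0.1 0.6 0 1 0.5;0.1 0.6 0 1 0.5;0.1 0.6 0 1 0.5;0.1 0.6 0 1 0.5'
python3 -m handwheel '0.1 0.6 0 1 0.5;0.1 0.6 0 1 0.5;0.06 0.6 0 1 0.5;0 0.47 0 0.75 0.5;0 0 0 0 0.5;0 0 0 0 0.5;0 0 0 0 0.5'
python3 - <<'E'
from h import *
im,d,i=shot('wrist','w9.png'); P=cloud(d,i);Z=P[...,2]
s=read_state();p=s['eef_pos'];print(p,s['eef_rot'],s['joints'][5])
rect(P,i,(Z>121)&(Z<129)&(np.hypot(P[...,0]-515,P[...,1]-326)<30),126,'rotor',1)
for n,c in(('C',(521,228)),('B',(600,233)),('A',(594,332))): rect(P,i,(Z>99)&(Z<106)&(np.hypot(P[...,0]-c[0],P[...,1]-c[1])<40),103,n,1)
E
```

```text
clock: 34.78
eef_pos: [456.3, -59.6, 209.1]
eef_rot: [-3.14, -0.0, 1.637]
wrist_force: [0.1, 0.4, 0.1]
finger_gap: 47.0
finger_force: 0.0
clock: 35.78
eef_pos: [504.3, 228.3, 208.9]
eef_rot: [-3.14, -0.001, 2.684]
wrist_force: [0.6, -0.6, -0.2]
finger_gap: 47.0
finger_force: 0.0
clock: 36.37
eef_pos: [514.8, 317.3, 209.3]
eef_rot: [-3.141, -0.001, 3.005]
wrist_force: [-0.0, -0.1, -0.4]
finger_gap: 47.2
finger_force: 0.0
[514.96969586 317.09467498 209.59147185] [-3.14095868e+00 -6.24797754e-04  3.00518458e+00] -0.9429270099690361
rotor [513.8 326.7  19.2  19.8  82.3] Z [123.7 125.4 126.5]
C [521.6 228.8  22.7  23.6  53.9] Z [100.7 102.3 103.5]
B none
A [593.4 332.1  22.1  24.4  83. ] Z [100.8 102.5 103.7]
```

View pics/w9.png

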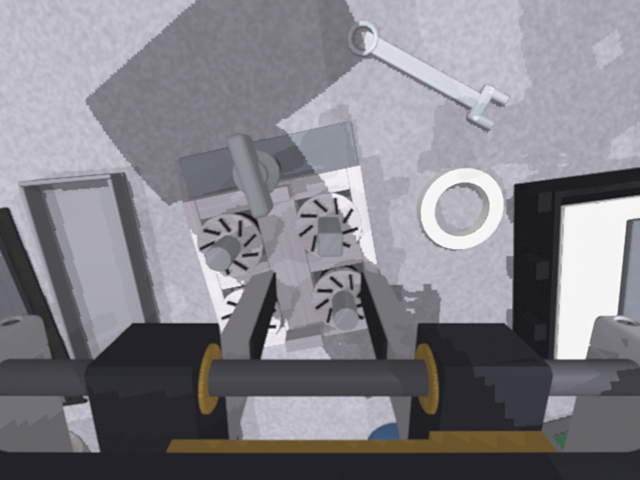

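The rotor's shaft top is at (330,232) and is square to the tool at 172°. I'm lowering onto it.

```bash
python3 -m handwheel '-0.02 0.24 -0.5 0 0.5;0 0 -0.8 0 0.5;0 0 -0.8 0 0.5;0 0 -0.8 0 0.5;0 0 -0.46 0 0.5;0 0 0 0 0.6;0 0 0 0 1;0 0 0 0 1;0 0 0 0 1;0 0 0 0 1;0 0 0 0 1;0 0 0 0 1' 45
python3 -m handwheel '0 0 0 0 1;0 0 0 0 1;0 0 0.3 0 1;0 0 0.7 0 1;0 0 0.8 0 1;0 0 0.8 0 1;0 0 0.4 0 1;0 0 0 0 1'
```

```text
clock: 37.42
eef_pos: [514.9, 327.8, 77.3]
eef_rot: [3.14, 0.002, 3.007]
wrist_force: [-0.4, -2.0, 7.1]
finger_gap: 19.9
finger_force: 45.0
clock: 38.08
eef_pos: [515.2, 328.3, 200.6]
eef_rot: [3.137, 0.005, 3.007]
wrist_force: [0.6, -0.1, -2.3]
finger_gap: 19.6
finger_force: 45.0
```

```bash
python3 -m handwheel '-0.02 -0.4 0 0 1;-0.02 -0.7 0 0 1;-0.02 -0.85 0 0 1;-0.02 -0.85 0 0 1;-0.02 -0.85 0 0 1;-0.02 -0.85 0 0 1;-0.02 -0.85 0 0 1;-0.02 -0.85 0 0 1;-0.02 -0.85 0 0 1;-0.02 -0.85 0 0 1;-0.02 -0.85 0 0 1;-0.02 -0.85 0 0 1'
python3 -m handwheel '-0.02 -0.85 0 0 1;-0.02 -0.85 0 0 1;-0.02 -0.85 0 0 1;-0.02 -0.85 0 0 1;-0.02 -0.85 0 0 1;-0.02 -0.85 0 0 1;0 -0.4 0 0 1;0 -0.12 0 0 1;0 0 0 0 1;0 0 0 0 1;0 0 0 0 1;0 0 0 0 1'
python3 - <<'E'
from h import *
im,d,i=shot('wrist','w10.png'); P=cloud(d,i);Z=P[...,2]
s=read_state();p=s['eef_pos'];print(p,s['eef_rot'])
np.savez('w10.npz',im=im,d=d,T=i['world_from_camera'])
m=(Z>73)&(Z<86)&(np.hypot(P[...,0]-500,P[...,1]+282)<90)
for c in cv2.findContours(m.astype('uint8'),0,1)[0]:
    if cv2.contourArea(c)>60: r=cv2.minAreaRect(onplane(i,c[:,0],80)[:,:2].astype('float32')); print('jaw',np.round(np.r_[r[0],r[1],r[2]],1))
E
```

```text
clock: 39.08
eef_pos: [503.6, -57.9, 194.6]
eef_rot: [3.141, -0.002, 3.007]
wrist_force: [0.9, 0.7, -3.1]
finger_gap: 19.7
finger_force: 45.0
clock: 40.08
eef_pos: [500.0, -280.0, 195.7]
eef_rot: [3.141, 0.0, 3.009]
wrist_force: [0.4, -0.1, -3.5]
finger_gap: 19.8
finger_force: 45.0
[ 500.02000328 -280.13694241  195.77355582] [3.14155242e+00 1.25728146e-04 3.00851929e+00]
jaw [ 463.  -291.    21.1   54.8   15.2]
jaw [ 439.9 -297.8   23.9   30.5   15.6]
```

View pics/w10.png

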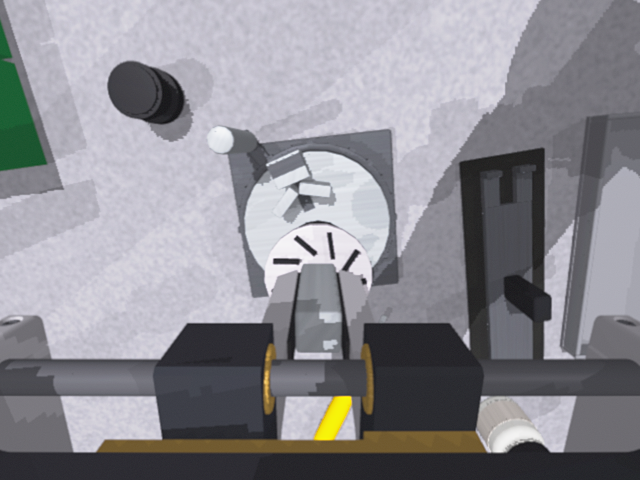

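The rotor is held over the chuck (flange at (320,255)), 1 mm off the axis. Lowering.

```bash
python3 -m handwheel '0 -0.02 -0.6 0 1;0 0 -0.7 0 1;0 0 -0.5 0 1;0 0 -0.2 0 1;0 0 0 0 1;0 0 0 0 1;0 0 0 0 1'
python3 -m handwheel '0 0 -0.06 0 1;0 0 0 0 1;0 0 0 0 1'
```

```text
clock: 40.72
eef_pos: [500.4, -282.2, 117.2]
eef_rot: [-3.141, 0.002, 3.007]
wrist_force: [-0.4, -0.1, -3.8]
finger_gap: 19.9
finger_force: 45.0
clock: 40.97
eef_pos: [499.9, -282.0, 113.6]
eef_rot: [-3.141, 0.0, 3.007]
wrist_force: [-0.2, -0.4, -3.4]
finger_gap: 19.9
finger_force: 45.0
```

```bash
python3 -m handwheel '0 0 -0.03 0 1;0 0 0 0 1;0 0 0 0 1'
python3 -m handwheel '0 0 -0.03 0 1;0 0 0 0 1;0 0 0 0 1'
```

```text
clock: 41.22
eef_pos: [499.9, -282.1, 112.3]
eef_rot: [-3.141, 0.001, 3.007]
wrist_force: [0.4, 0.9, -1.2]
finger_gap: 20.3
finger_force: 45.0
clock: 41.47
eef_pos: [500.0, -282.2, 112.3]
eef_rot: [-3.141, 0.001, 3.007]
wrist_force: [-5.2, 1.6, 11.5]
finger_gap: 19.6
finger_force: 45.0
```

```bash
python3 -m handwheel '0 0 0 0 0.5;0 0 0 0 0.5;0 0 0 0 0.5;0 0 0 0 0.5;0 0 0 0 0.5;0 0 0 0 0.5;0 0 0.6 0 0.5;0 0 0.8 0 0.5;0 0 0.8 0 0.5;-0.5 -0.3 0 0.9 0.5;-0.6 -0.4 0 0.9 0.5;-0.6 -0.4 0 0.9 0.5'
python3 -m handwheel '-0.53 -0.26 0 0.9 0.5;0 0 0 0 0.5;0 0 0 0 0.5;0 0 0 0 0.5;0 0 0 0 0.5'
python3 - <<'E'
from h import *
im,d,i=shot('wrist','w11.png'); P=cloud(d,i);Z=P[...,2]
s=read_state();p=s['eef_pos'];print(p,s['eef_rot'],s['joints'][5])
rect(P,i,(Z>120)&(Z<129)&(np.hypot(P[...,0]-410,P[...,1]+336)<35),126,'post',1)
for n in('side','top'):
    im,d,i=shot(n); P=cloud(d,i);Z=P[...,2]
    m=(Z>154)&(Z<167)&(np.hypot(P[...,0]-500,P[...,1]+282)<40); rect(P,i,m,161,n+' shaft top',1); print(np.round(np.median(P[m],0),1))
    m=(Z>92)&(Z<103)&(np.hypot(P[...,0]-500,P[...,1]+282)<50); rect(P,i,m,96,n+' flange',1)
E
```

```text
clock: 42.47
eef_pos: [431.1, -326.2, 199.2]
eef_rot: [-3.141, 0.0, -3.035]
wrist_force: [-0.2, -0.3, -0.8]
finger_gap: 46.9
finger_force: 0.0
clock: 42.88
eef_pos: [411.2, -336.0, 198.8]
eef_rot: [3.142, 0.0, -2.962]
wrist_force: [-0.3, -0.0, 0.1]
finger_gap: 46.9
finger_force: 0.0
[ 411.25001805 -335.93986734  198.74968533] [ 3.14146177e+00  1.48918972e-05 -2.96159782e+00] -2.5047873688449616
post [ 409.5 -337.    19.2   18.4   10.4] Z [122.9 125.3 126.5]
side shaft top none
[nan nan nan]
side flange [ 503.7 -292.8   65.2   45.6   14.7] Z [ 92.7  96.1 100.7]
top shaft top [ 501.4 -281.8   18.2   19.5   81.7] Z [156.1 160.7 164.7]
[ 501.3 -281.6  160.7]
top flange [ 502.  -283.1   65.2   63.4   84.9] Z [ 93.2  96.5 100.4]
  return _methods._mean(a, axis=axis, dtype=dtype,
  ret = um.true_divide(
```

```bash
python3 -m handwheel '-0.03 -0.02 -0.6 0 0.5;0 0 -0.8 0 0.5;0 0 -0.8 0 0.5;0 0 -0.62 0 0.5;0 0 0 0 1;0 0 0 0 1;0 0 0 0 1;0 0 0 0 1;0 0 0 0 1;0 0 0 0 1;0 0 0 0 1;0 0 0 0 1' 40
python3 -m handwheel '0 0 0 0 1;-0.11 0.2 0 -1 1;-0.09 0.21 0 -1 1;-0.07 0.22 0 -1 1;-0.05 0.22 0 -1 1;-0.03 0.23 0 -1 1;-0.01 0.23 0 -1 1;0.01 0.23 0 -1 1;0.03 0.23 0 -1 1;0 0 0 0 1'
```

```text
clock: 44.03
eef_pos: [410.1, -337.7, 87.8]
eef_rot: [-3.139, 0.002, -2.962]
wrist_force: [-1.7, 0.8, 7.3]
finger_gap: 19.2
finger_force: 40.0
clock: 44.87
eef_pos: [395.2, -265.9, 87.7]
eef_rot: [-3.14, -0.002, 2.618]
wrist_force: [-20.2, 6.8, 22.8]
finger_gap: 19.6
finger_force: 40.0
```

```bash
python3 -m handwheel '0 0.22 0.03 -1 1;0 0 0 0 1;0 0 0 0 1'
python3 -m handwheel '0.05 0.15 0 -0.7 1;0 0 0 0 1;0 0 0 0 1'
```

```text
clock: 45.12
eef_pos: [396.7, -257.2, 87.8]
eef_rot: [3.141, 0.0, 2.537]
wrist_force: [-0.3, 5.5, 1.0]
finger_gap: 19.8
finger_force: 40.0
clock: 45.37
eef_pos: [398.2, -251.8, 87.8]
eef_rot: [-3.141, -0.001, 2.476]
wrist_force: [-6.1, 2.5, 4.2]
finger_gap: 19.5
finger_force: 40.0
```

```bash
python3 -m handwheel '0.02 0.09 0 -0.4 1;0 0 0 0 1;0 0 0 0 1'
python3 -m handwheel '0.02 0.09 0 -0.4 1;0 0 0 0 1;0 0 0 0 1'
```

```text
clock: 45.62
eef_pos: [398.9, -249.3, 87.8]
eef_rot: [-3.139, 0.001, 2.442]
wrist_force: [-7.0, -8.9, 0.1]
finger_gap: 19.7
finger_force: 40.0
clock: 45.87
eef_pos: [399.8, -246.7, 87.8]
eef_rot: [-3.138, 0.003, 2.407]
wrist_force: [-7.2, -18.5, -4.0]
finger_gap: 19.5
finger_force: 40.0
```

```bash
python3 -m handwheel '0.03 0.08 0 -0.3 1;0 0 0 0 1;0 0 0 0 1;0 0 0 0 1'
python3 -c "
from cell import read_state as r;s=r();print(s['eef_pos'],s['wrist_force'],s['moment'])"
```

```text
clock: 46.2
eef_pos: [400.6, -244.4, 87.8]
eef_rot: [-3.137, 0.003, 2.381]
wrist_force: [-10.7, -26.6, -5.0]
finger_gap: 19.7
finger_force: 40.0
[ 400.60162664 -244.44429776   87.84038133] [-10.71905789 -26.55627786  -5.03086676] [-4.39958252  1.81618175  0.4171487 ]
```

```bash
python3 -m handwheel '0 0 0 0 0.5;0 0 0 0 0.5;0 0 0 0 0.5;0 0 0 0 0.5;0 0 0 0 0.5;0 0 0 0 0.5;0 0 0.5 0 0.5;0 0 0.9 0 0.5;0 0 0.9 0 0.5;0 0 0.9 0 0.5;0 0 0.8 0 0.5;0 0 0 0 0.5' 
python3 -m handwheel '0.2 0.6 0 0.9 0.5;0.3 0.8 0 0.9 0.5;0.3 0.8 0 0.9 0.5;0.3 0.8 0 0.9 0.5;0.3 0.8 0 0.9 0.5;0.3 0.8 0 0.9 0.5;0.3 0.8 0 0.9 0.5;0.3 0.8 0 0.9 0.5;0.3 0.6 0 0.9 0.5;0.2 0.4 0 0.9 0.5;0 0 0 0 0.5;0 0 0 0 0.5'
python3 -m handwheel '0 0 0 0 0.5;0 0 0 0 0.5'
python3 - <<'E'
from h import *
im,d,i=shot('wrist','w12.png'); P=cloud(d,i);Z=P[...,2]
s=read_state();p=s['eef_pos'];print(p,s['eef_rot'])
m=(Z>24)&(Z<32)&(abs(P[...,0]-570)<160)&(abs(P[...,1]-49)<75); rect(P,i,cv2.morphologyEx(m.astype('uint8'),cv2.MORPH_CLOSE,np.ones((5,5))),28,'tray w',1)
q=P[m]; print(np.round([q[:,0].min(),q[:,0].max(),q[:,1].min(),q[:,1].max()],0))
im,d,i=shot('top','t12.png'); P=cloud(d,i);Z=P[...,2];m=(Z>20)&(Z<36)&(abs(P[...,0]-570)<160)&(abs(P[...,1]-49)<75)
rect(P,i,cv2.morphologyEx(m.astype('uint8'),cv2.MORPH_CLOSE,np.ones((5,5))),28,'tray t',1)
for c,z in(((521.6,228),103),((600,233),103),((594,332),103),((501,-282),161)):
    rect(P,i,(abs(Z-z)<5)&(np.hypot(P[...,0]-c[0],P[...,1]-c[1])<45),z,'cart',1)
E
```

```text
clock: 47.2
eef_pos: [402.9, -242.1, 253.5]
eef_rot: [3.14, 0.009, 2.38]
wrist_force: [-0.7, -0.8, 0.7]
finger_gap: 47.2
finger_force: 0.0
clock: 48.2
eef_pos: [513.2, 47.3, 246.6]
eef_rot: [-3.142, -0.001, -3.118]
wrist_force: [-0.0, -0.6, -0.0]
finger_gap: 47.0
finger_force: 0.0
clock: 48.37
eef_pos: [513.1, 46.0, 247.2]
eef_rot: [-3.142, -0.0, -3.121]
wrist_force: [0.1, 0.6, 0.2]
finger_gap: 47.1
finger_force: 0.0
[513.14615928  45.9406959  247.33129151] [-3.14152441e+00  1.60406253e-04 -3.12104098e+00]
tray w [568.4  52.   99.5 269.1  87. ] Z [25.1 27.3 28.7]
[432. 706.  -3. 109.]
tray t none
cart [522.2 224.4  19.1  21.8  87.2] Z [ 98.6 102.3 106.4]
cart [603.3 230.3  19.3  22.6  87.3] Z [ 98.5 102.3 105.9]
cart [596.  328.6  22.1  19.7  85. ] Z [100.3 102.5 106. ]
cart [ 501.4 -281.8   18.2   19.5   81.7] Z [157.1 160.  163.2]
```

View pics/w12.png

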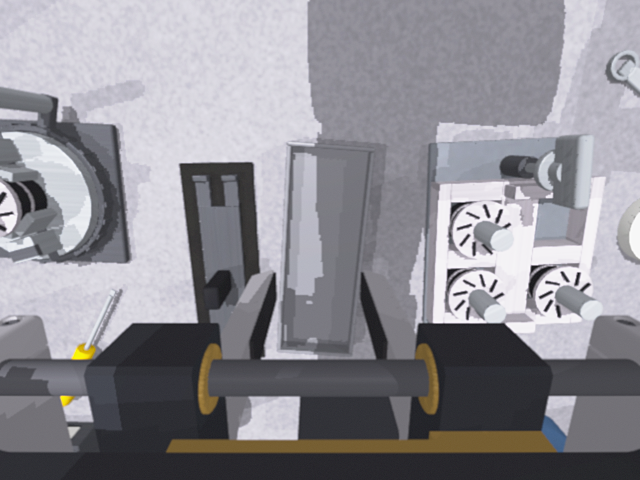

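The wrist view shows the empty tray centred at about (325,250), which gives world (568, 52) at yaw −3°. The rotor is in the chuck at the left, the keeper on the mat, and three hubs remain at (500,235), (490,305) and (583,303). The nearest fan is next.

```bash
python3 -m handwheel '0.04 0.6 0 0 0.5;0.04 0.8 0 0 0.5;0.04 0.8 -0.2 0 0.5;0.04 0.8 -0.4 0 0.5;0.05 0.8 -0.5 0 0.5;0 0.56 -0.5 0 0.5;0 0.2 -0.4 0 0.5;0 0 -0.4 0 0.5;0 0 0 0 0.5;0 0 0 0 0.5;0 0 0 0 0.5'
python3 - <<'E'
from h import *
im,d,i=shot('wrist'); P=cloud(d,i);Z=P[...,2]
s=read_state();p=s['eef_pos'];print(p,s['eef_rot'])
for n,c in(('C',(521,228)),('B',(600,233)),('A',(594,332))): rect(P,i,(Z>99)&(Z<106)&(np.hypot(P[...,0]-c[0],P[...,1]-c[1])<30),103,n,1)
E
```

```text
clock: 49.38
eef_pos: [522.3, 228.7, 152.5]
eef_rot: [3.141, 0.001, -3.12]
wrist_force: [0.5, 0.5, -0.6]
finger_gap: 47.1
finger_force: 0.0
[522.40007532 228.78044421 152.66800652] [ 3.14099170e+00  1.82040881e-03 -3.11997637e+00]
C [520.9 227.   23.5  23.1  24.4] Z [100.9 102.4 103.5]
B [595.1 232.6  14.7  22.8   1.3] Z [100.1 102.4 103.5]
A none
```

```bash
python3 -m handwheel '-0.02 -0.03 -0.7 0 0.5;0 0 -0.8 0 0.5;0 0 -0.6 0 0.5;0 0 0 0 0.5;0 0 0 0 1;0 0 0 0 1;0 0 0 0 1;0 0 0 0 1;0 0 0 0 1;0 0 0 0 1;0 0 0 0 1;0 0 0 0 1' 45
python3 -m handwheel '0 0 0 0 1;0 0 0.3 0 1;0 0 0.6 0 1;0 0 0.6 0 1;0 0 0.6 0 1;0 0 0 0 1;0 0 0 0 1'
```

```text
clock: 50.43
eef_pos: [521.8, 228.2, 68.8]
eef_rot: [3.141, 0.003, -3.119]
wrist_force: [-0.8, -1.3, 7.6]
finger_gap: 23.4
finger_force: 44.9
clock: 51.02
eef_pos: [521.2, 228.2, 152.3]
eef_rot: [3.141, 0.002, -3.119]
wrist_force: [-0.1, -0.4, -3.4]
finger_gap: 23.0
finger_force: 44.9
```

```bash
python3 -m handwheel '-0.1 -0.5 0 0 1;-0.15 -0.7 0 0 1;-0.15 -0.8 0 0 1;-0.15 -0.8 0 0 1;-0.15 -0.8 0 0 1;-0.12 -0.5 -0.2 0 1;0 -0.2 -0.5 0 1;0 0 -0.6 0 1;0 0 -0.6 0 1;0 0 -0.25 0 1;0 0 0 0 1;0 0 0 0 1'
python3 -m handwheel '0 0 -0.06 0 1;0 0 0 0 1;0 0 0 0 1'
```

```text
clock: 52.02
eef_pos: [487.5, 56.0, 64.4]
eef_rot: [3.142, -0.002, -3.119]
wrist_force: [0.2, 0.4, -2.5]
finger_gap: 23.2
finger_force: 45.0
clock: 52.27
eef_pos: [488.1, 56.1, 62.8]
eef_rot: [3.142, -0.0, -3.119]
wrist_force: [0.4, 0.3, -3.4]
finger_gap: 23.3
finger_force: 45.0
```

```bash
python3 -m handwheel '0 0 -0.03 0 1;0 0 0 0 1;0 0 0 0 1'
python3 -m handwheel '0 0 -0.03 0 1;0 0 0 0 1;0 0 0 0 1'
```

```text
clock: 52.52
eef_pos: [488.3, 56.1, 61.8]
eef_rot: [3.142, 0.0, -3.119]
wrist_force: [-0.4, 0.6, -0.6]
finger_gap: 23.4
finger_force: 45.0
clock: 52.77
eef_pos: [488.6, 56.0, 61.8]
eef_rot: [-3.142, 0.001, -3.119]
wrist_force: [-6.5, -0.3, 15.1]
finger_gap: 23.2
finger_force: 45.0
```

```bash
python3 -m handwheel '0 0 0 0 0.5;0 0 0 0 0.5;0 0 0 0 0.5;0 0 0 0 0.5;0 0 0 0 0.5;0 0 0 0 0.5;0 0 0.7 0 0.5;0 0 0.9 0 0.5;0 0 0.7 0 0.5;0.3 0.5 0 0 0.5;0.4 0.7 0 0 0.5;0.45 0.7 0 0 0.5'
python3 -m handwheel '0.45 0.7 0 0 0.5;0.45 0.7 0 0 0.5;0.45 0.7 0 0 0.5;0.3 0.41 0 0 0.5;0 0 0 0 0.5;0 0 0 0 0.5;0 0 0 0 0.5;0 0 0 0 0.5'
python3 - <<'E'
from h import *
im,d,i=shot('wrist'); P=cloud(d,i);Z=P[...,2]
s=read_state();p=s['eef_pos'];print(p,s['eef_rot'])
for n,c in(('B',(600,233)),('A',(594,332))): rect(P,i,(Z>99)&(Z<106)&(np.hypot(P[...,0]-c[0],P[...,1]-c[1])<30),103,n,1)
im,d,i=shot('top'); P=cloud(d,i);Z=P[...,2]
for c,z in(((488,56),98),((600,233),103),((594,332),103),((501,-282),161)):
    rect(P,i,(abs(Z-z)<5)&(np.hypot(P[...,0]-c[0],P[...,1]-c[1])<30),z,'cart',1)
E
```

```text
clock: 53.77
eef_pos: [534.7, 132.7, 153.2]
eef_rot: [3.141, 0.001, -3.12]
wrist_force: [-0.4, -0.1, -1.3]
finger_gap: 47.0
finger_force: 0.0
clock: 54.43
eef_pos: [599.9, 231.5, 152.6]
eef_rot: [-3.141, -0.0, -3.12]
wrist_force: [0.1, -0.6, 0.6]
finger_gap: 47.2
finger_force: 0.0
[599.97074417 231.51727164 152.78597272] [-3.14156690e+00  2.20679129e-04 -3.11984122e+00]
B [600.7 232.3  23.   23.3  48.4] Z [100.9 102.5 103.7]
A [594.1 331.   23.7  23.1   6.8] Z [100.8 102.6 103.7]
cart [488.9  54.6  21.4  21.5  85. ] Z [ 94.8  97.5 101. ]
cart none
cart none
cart [ 501.5 -281.8   18.2   19.4   81.7] Z [157.1 160.6 163.7]
```

```bash
python3 -m handwheel '0.02 0.02 -0.7 0 0.5;0 0 -0.8 0 0.5;0 0 -0.6 0 0.5;0 0 0 0 0.5;0 0 0 0 1;0 0 0 0 1;0 0 0 0 1;0 0 0 0 1;0 0 0 0 1;0 0 0 0 1;0 0 0 0 1;0 0 0 0 1' 45
python3 -m handwheel '0 0 0 0 1;0 0 0.3 0 1;0 0 0.6 0 1;0 0 0.6 0 1;0 0 0.6 0 1;0 0 0 0 1;0 0 0 0 1'
```

```text
clock: 55.53
eef_pos: [601.8, 233.3, 70.2]
eef_rot: [3.141, 0.003, -3.119]
wrist_force: [-1.1, -1.4, 6.5]
finger_gap: 23.4
finger_force: 44.9
clock: 56.12
eef_pos: [601.2, 233.4, 153.6]
eef_rot: [3.141, 0.002, -3.119]
wrist_force: [-0.2, -0.2, -3.7]
finger_gap: 23.5
finger_force: 44.9
```

```bash
python3 -m handwheel '-0.1 -0.5 0 0 1;-0.15 -0.8 0 0 1;-0.15 -0.8 0 0 1;-0.15 -0.8 0 0 1;-0.15 -0.8 0 0 1;-0.1 -0.6 -0.2 0 1;0 -0.2 -0.5 0 1;0 0 -0.6 0 1;0 0 -0.6 0 1;0 0 -0.2 0 1;0 0 0 0 1;0 0 0 0 1'
```

```text
clock: 57.12
eef_pos: [568.4, 53.3, 67.7]
eef_rot: [3.142, -0.002, -3.119]
wrist_force: [-0.4, -0.8, -2.9]
finger_gap: 23.4
finger_force: 45.0
```

```bash
python3 -m handwheel '0 -0.02 -0.08 0 1;0 0 0 0 1;0 0 0 0 1'
python3 -m handwheel '0 0 -0.03 0 1;0 0 0 0 1;0 0 0 0 1'
python3 -m handwheel '0 0 -0.03 0 1;0 0 0 0 1;0 0 0 0 1'
```

```text
clock: 57.37
eef_pos: [568.8, 52.5, 65.2]
eef_rot: [3.142, -0.0, -3.119]
wrist_force: [-0.8, -0.1, -2.2]
finger_gap: 23.2
finger_force: 45.0
clock: 57.62
eef_pos: [569.2, 52.5, 64.5]
eef_rot: [3.142, 0.001, -3.119]
wrist_force: [-1.9, -0.3, 2.3]
finger_gap: 23.6
finger_force: 45.0
clock: 57.87
eef_pos: [569.5, 52.4, 64.5]
eef_rot: [-3.142, 0.002, -3.119]
wrist_force: [-5.7, -0.2, 14.9]
finger_gap: 22.9
finger_force: 45.0
```

```bash
python3 -m handwheel '0 0 0 0 0.5;0 0 0 0 0.5;0 0 0 0 0.5;0 0 0 0 0.5;0 0 0 0 0.5;0 0 0 0 0.5;0 0 0.7 0 0.5;0 0 0.9 0 0.5;0 0 0.7 0 0.5;0.04 0.5 0 0 0.5;0.07 0.8 0 0 0.5;0.08 0.8 0 0 0.5'
python3 -m handwheel '0.08 0.8 0 0 0.5;0.08 0.8 0 0 0.5;0.08 0.8 0 0 0.5;0.08 0.8 0 0 0.5;0.08 0.8 0 0 0.5;0.05 0.6 0 0 0.5;0 0.27 0 0 0.5;0 0 0 0 0.5;0 0 0 0 0.5;0 0 0 0 0.5;0 0 0 0 0.5'
python3 - <<'E'
from h import *
im,d,i=shot('wrist'); P=cloud(d,i);Z=P[...,2]
s=read_state();p=s['eef_pos'];print(p,s['eef_rot'])
for n,c in(('A',(594,332)),): rect(P,i,(Z>99)&(Z<106)&(np.hypot(P[...,0]-c[0],P[...,1]-c[1])<40),103,n,1)
im,d,i=shot('top'); P=cloud(d,i);Z=P[...,2]
for c,z in(((488,56),98),((568,52),98),((501,-282),161)):
    rect(P,i,(abs(Z-z)<5)&(np.hypot(P[...,0]-c[0],P[...,1]-c[1])<30),z,'cart',1)
E
```

```text
clock: 58.87
eef_pos: [576.8, 136.9, 155.5]
eef_rot: [3.141, 0.001, -3.121]
wrist_force: [0.4, -0.6, 0.5]
finger_gap: 46.8
finger_force: 0.0
clock: 59.78
eef_pos: [594.9, 329.7, 155.1]
eef_rot: [-3.142, 0.0, -3.12]
wrist_force: [1.1, -0.1, 0.5]
finger_gap: 47.0
finger_force: 0.0
[594.90752254 329.90303402 155.18734629] [ 3.14158967e+00  2.89834992e-04 -3.12037219e+00]
A [594.2 332.1  23.2  23.1  44.4] Z [100.9 102.5 103.6]
cart [488.9  54.6  21.4  21.6  85.3] Z [ 94.1  97.3 101.3]
cart [570.4  52.9  21.7  19.7  85. ] Z [ 95.   97.5 101.2]
cart [ 501.5 -281.8   18.2   19.4   81.7] Z [157.4 161.1 164.5]
```

```bash
python3 -m handwheel '-0.02 0.05 -0.7 0 0.5;0 0 -0.8 0 0.5;0 0 -0.65 0 0.5;0 0 0 0 0.5;0 0 0 0 1;0 0 0 0 1;0 0 0 0 1;0 0 0 0 1;0 0 0 0 1;0 0 0 0 1;0 0 0 0 1;0 0 0 0 1' 45
python3 -m handwheel '0 0 0 0 1;0 0 0.3 0 1;0 0 0.6 0 1;0 0 0.6 0 1;0 0 0.6 0 1;0 0 0 0 1;0 0 0 0 1'
```

```text
clock: 60.88
eef_pos: [594.6, 333.4, 70.7]
eef_rot: [3.141, 0.003, -3.119]
wrist_force: [-0.7, -1.7, 7.7]
finger_gap: 22.8
finger_force: 44.9
clock: 61.47
eef_pos: [594.0, 333.4, 153.9]
eef_rot: [3.141, 0.002, -3.119]
wrist_force: [-0.3, 0.3, -4.4]
finger_gap: 23.3
finger_force: 44.9
```

```bash
python3 -m handwheel '0.2 -0.5 0 0 1;0.3 -0.7 0 0 1;0.3 -0.8 0 0 1;0.3 -0.8 0 0 1;0.25 -0.8 0 0 1;0 -0.8 0 0 1;0 -0.8 0 0 1;0 -0.8 0 0 1;0 -0.7 0 0 1;0 -0.4 0 0 1;0 0 0 0 1;0 0 0 0 1'
```

```text
clock: 62.47
eef_pos: [647.4, 49.1, 151.6]
eef_rot: [3.141, -0.002, -3.12]
wrist_force: [0.6, 0.3, -3.0]
finger_gap: 23.1
finger_force: 44.9
```

```bash
python3 -m handwheel '0 0 -0.5 0 1;0 0 -0.7 0 1;0 0 -0.6 0 1;0 0 -0.3 0 1;0 0 0 0 1;0 0 0 0 1;0 0 0 0 1'
python3 -m handwheel '0 0 -0.05 0 1;0 0 0 0 1;0 0 0 0 1'
python3 -m handwheel '0 0 -0.03 0 1;0 0 0 0 1;0 0 0 0 1'
```

```text
clock: 63.05
eef_pos: [648.1, 50.0, 69.6]
eef_rot: [3.141, 0.001, -3.118]
wrist_force: [0.7, 1.1, -3.1]
finger_gap: 23.6
finger_force: 45.0
clock: 63.3
eef_pos: [647.8, 49.3, 67.2]
eef_rot: [3.142, 0.0, -3.119]
wrist_force: [-0.3, 0.0, -4.2]
finger_gap: 23.7
finger_force: 45.0
clock: 63.55
eef_pos: [647.7, 49.2, 65.6]
eef_rot: [3.142, -0.0, -3.119]
wrist_force: [-0.1, -0.5, -3.2]
finger_gap: 23.2
finger_force: 45.0
```

```bash
python3 -m handwheel '0 0 -0.03 0 1;0 0 0 0 1;0 0 0 0 1'
python3 -m handwheel '0 0 -0.03 0 1;0 0 0 0 1;0 0 0 0 1'
```

```text
clock: 63.8
eef_pos: [647.8, 49.2, 64.4]
eef_rot: [3.142, -0.0, -3.119]
wrist_force: [-0.4, 0.4, -3.7]
finger_gap: 23.2
finger_force: 45.0
clock: 64.05
eef_pos: [648.0, 49.2, 64.3]
eef_rot: [-3.142, 0.001, -3.119]
wrist_force: [-3.2, 0.1, 6.4]
finger_gap: 23.1
finger_force: 45.0
```

```bash
python3 -m handwheel '0 0 0 0 0.5;0 0 0 0 0.5;0 0 0 0 0.5;0 0 0 0 0.5;0 0 0 0 0.5;0 0 0 0 0.5;0 0 0.6 0 0.5;0 0 0.9 0 0.5;0 0 0.9 0 0.5;0 0 0.9 0 0.5;0 0 0.9 0 0.5;0 0 0.5 0 0.5'
python3 -m handwheel '-0.6 0.2 0 0 0.5;-0.8 0.4 0 0 0.5;-0.8 0.4 0 0 0.5;-0.8 0.4 0 0 0.5;-0.8 0.4 0 0 0.5;-0.8 0.4 0 0 0.5;-0.6 0.4 0 0 0.5;0 0 0 0 0.5;0 0 0 0 0.5;0 0 0 0 0.5;0 0 0 0 0.5'
python3 - <<'E'
from h import *
im,d,i=shot('top','t20.png'); P=cloud(d,i);Z=P[...,2]
s=read_state();print(s['eef_pos'],s['wrist_force'])
for n,c,z,r in(('C',(488,56),98,30),('B',(568,52),98,30),('A',(648,49),98,30),('rotor',(501,-282),161,30),('post',(402,-242),126,25)):
    rect(P,i,(abs(Z-z)<5)&(np.hypot(P[...,0]-c[0],P[...,1]-c[1])<r),z,n,1)
rect(P,i,(Z>7)&(Z<25)&box(335,390,180,295),12,'keeper',2)
a=cv2.resize(im[185:310,280:400],None,fx=4,fy=4,interpolation=2); b=cv2.resize(im[215:310,400:490],None,fx=3.5,fy=4*125/95,interpolation=2)
cv2.imwrite('pics/crop20.png',np.hstack([a,b[:500]])[:,:,::-1])
im,d,i=shot('side','s20.png')
cv2.imwrite('pics/s20c.png',cv2.resize(im[120:400,210:470],None,fx=2,fy=2,interpolation=2)[:,:,::-1])
E
```

```text
clock: 65.05
eef_pos: [648.3, 49.2, 256.1]
eef_rot: [-3.141, 0.005, -3.119]
wrist_force: [0.5, -0.3, 1.0]
finger_gap: 46.9
finger_force: 0.0
clock: 65.97
eef_pos: [440.5, 152.8, 251.1]
eef_rot: [-3.141, -0.0, -3.12]
wrist_force: [0.5, -0.6, 0.5]
finger_gap: 47.0
finger_force: 0.0
[440.47160352 152.69248623 250.98045668] [-0.99011787 -0.15517872 -0.56885342]
C [488.9  54.6  21.4  21.6  85.5] Z [ 94.2  97.4 101. ]
B [570.4  52.9  21.7  19.7  85. ] Z [ 94.3  97.3 100.6]
A [649.3  49.1  21.3  21.1  39.1] Z [ 93.7  98.2 101.9]
rotor [ 501.5 -281.8   18.2   19.4   81.7] Z [157.3 160.4 164.1]
post [ 400.1 -253.5   17.4   16.6   38.5] Z [121.3 125.2 129.6]
keeper [592.4 -76.3 244.5  51.2   2. ] Z [ 5.  11.6 16.5]
```

View pics/s20c.png

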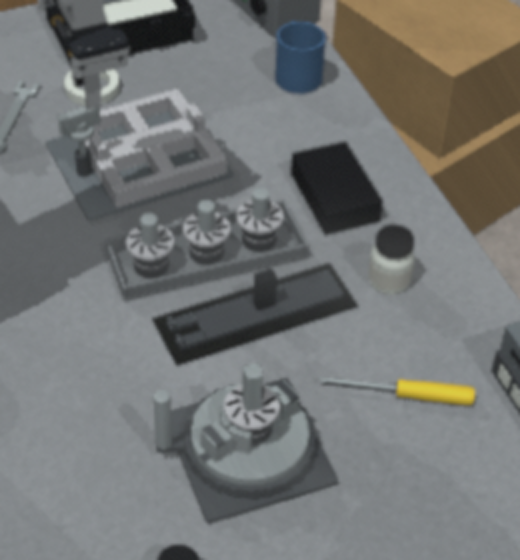

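The side view shows three fans upright in the tray at (150,240), (207,235) and (260,220). The keeper is on the mat at (255,310), and the rotor is between the jaws at (250,405). The picture limit was 14 and this was the 15th, so I'm viewing no more and measuring only numerically. The post reads about 5° back from where I left it, so I'm checking the chuck's grip from close by.

```bash
python3 -m handwheel '-0.09 -0.6 0 -0.4 0.5;-0.09 -0.8 0 -0.4 0.5;-0.09 -0.9 0 -0.4 0.5;-0.09 -0.9 0 -0.4 0.5;-0.09 -0.9 0 -0.4 0.5;-0.09 -0.9 0 -0.4 0.5;-0.09 -0.9 0 -0.4 0.5;-0.09 -0.9 0 -0.4 0.5;-0.09 -0.9 0 -0.4 0.5;-0.09 -0.9 0 0 0.5;-0.04 -0.9 0 0 0.5;0 -0.62 0 0 0.5'
python3 -m handwheel '0 0 -0.5 0 0.5;0 0 -0.5 0 0.5;0 0 0 0 0.5;0 0 0 0 0.5;0 0 0 0 0.5;0 0 0 0 0.5'
python3 - <<'E'
from h import *
s=read_state();p=s['eef_pos'];print(p,s['eef_rot'],s['joints'][5])
im,d,i=shot('wrist'); P=cloud(d,i);Z=P[...,2]
rect(P,i,(Z>120)&(Z<129)&(np.hypot(P[...,0]-403,P[...,1]+250)<40),126,'post w',1)
im,d,i=shot('top'); P=cloud(d,i);Z=P[...,2]; im0=np.load('top0.npz'); 
ang=np.radians(15.5); ax=np.array([np.cos(ang),np.sin(ang)])
for n,D in(('top',d),('top0',im0['d'])):
    Q=cloud(D,i); R=Q[...,:2]-np.array([501.2,-282]); m=(abs(Q[...,2]-80)<6)&(np.hypot(R[...,0],R[...,1])<95)
    t=R[m]@ax; print(n,'jaw extents along axis',np.round([np.percentile(t[t<0],[1,50,99]),np.percentile(t[t>0],[1,50,99])],1))
E
```

```text
clock: 67.07
eef_pos: [401.4, -254.9, 250.9]
eef_rot: [-3.141, -0.0, 2.848]
wrist_force: [-0.0, 0.3, -0.2]
finger_gap: 47.1
finger_force: 0.0
clock: 67.57
eef_pos: [402.7, -251.8, 212.5]
eef_rot: [-3.141, 0.002, 2.85]
wrist_force: [0.7, 0.2, -0.5]
finger_gap: 47.1
finger_force: 0.0
[ 402.6535501  -251.8054734   212.50158269] [-3.14094426e+00  1.72298692e-03  2.85042707e+00] -1.9156127075991487
post w [ 397.1 -252.9   18.5   19.1   73.4] Z [122.2 125.3 126.6]
top jaw extents along axis [[-29.1 -28.6 -28.1]
 [ 21.3  49.   63.7]]
top0 jaw extents along axis [[-60.7 -40.2 -15.8]
 [ 15.7  40.1  61.1]]
```

```bash
python3 -m handwheel '-0.3 -0.8 0 0 1;0 0 0 0 1;0 0 0 0 1;0 0 0 0 1;0 0 0 0 1;0 0 0 0 1;0 0 0 0 1;0 0 0 0 1;0 0 0 0 1;0 0 0 0 1;0 0 0 0 1' 40
python3 -m handwheel '0 0 -0.7 0 1;0 0 -0.8 0 1;0 0 -0.8 0 1;0 0 -0.7 0 1;0 0 0 0 1;0 0 0 0 1;0 0 0 0 1'
python3 -m handwheel '0.02 0.08 0 0 1;0.02 0.08 0 0 1;0 0 0 0 1;0 0 0 0 1'
```

```text
clock: 68.58
eef_pos: [390.2, -283.5, 211.2]
eef_rot: [3.142, -0.0, 2.85]
wrist_force: [-0.8, -0.4, -0.6]
finger_gap: 0.6
finger_force: 0.0
clock: 69.17
eef_pos: [390.9, -284.1, 92.9]
eef_rot: [-3.141, 0.002, 2.85]
wrist_force: [0.5, 0.3, 0.6]
finger_gap: 0.6
finger_force: 0.0
clock: 69.5
eef_pos: [392.1, -277.1, 92.0]
eef_rot: [-3.141, 0.001, 2.851]
wrist_force: [0.7, -0.6, -1.0]
finger_gap: 0.5
finger_force: 0.0
```

```bash
for k in 1 ; do :; done; python3 -m handwheel '0.03 0.1 0 0 1;0 0 0 0 1;0 0 0 0 1'
python3 -m handwheel '0.03 0.1 0 0 1;0 0 0 0 1;0 0 0 0 1'
python3 -m handwheel '0.03 0.07 0 0 1;0 0 0 0 1;0 0 0 0 1'
```

```text
clock: 69.75
eef_pos: [393.0, -273.6, 91.7]
eef_rot: [-3.14, 0.001, 2.85]
wrist_force: [-2.3, -4.2, 3.2]
finger_gap: 0.5
finger_force: 2.1
clock: 70.0
eef_pos: [393.7, -270.7, 91.8]
eef_rot: [-3.138, 0.0, 2.85]
wrist_force: [-9.0, -14.5, 3.0]
finger_gap: 0.3
finger_force: 7.9
clock: 70.25
eef_pos: [394.1, -268.9, 91.8]
eef_rot: [-3.136, -0.0, 2.85]
wrist_force: [-15.2, -22.1, 3.3]
finger_gap: 0.5
finger_force: 12.8
```

```bash
python3 -m handwheel '0.03 0.08 0 0 1;0 0 0 0 1;0 0 0 0 1'
python3 -m handwheel '-0.03 -0.1 0 0 1;-0.03 -0.1 0 0 1;-0.05 -0.15 0 0 1;-0.05 -0.15 0 0 1;0 0 0 0 1;0 0 0 0 1;0 0 0 0 1'
python3 - <<'E'
from h import *
s=read_state();print(s['eef_pos'],s['wrist_force'])
im,d,i=shot('wrist'); P=cloud(d,i);Z=P[...,2]
rect(P,i,(Z>120)&(Z<129)&(np.hypot(P[...,0]-403,P[...,1]+250)<40),126,'post w',1)
im,d,i=shot('top'); P=cloud(d,i);Z=P[...,2]
rect(P,i,(abs(Z-125)<6)&(np.hypot(P[...,0]-402,P[...,1]+245)<22),126,'post t',1)
rect(P,i,(abs(Z-161)<6)&(np.hypot(P[...,0]-501,P[...,1]+282)<30),161,'rotor',1)
E
```

```text
clock: 70.5
eef_pos: [394.8, -266.6, 91.8]
eef_rot: [-3.135, -0.001, 2.85]
wrist_force: [-21.0, -29.0, 3.6]
finger_gap: 0.4
finger_force: 17.4
clock: 71.08
eef_pos: [390.2, -282.9, 91.2]
eef_rot: [3.141, -0.0, 2.85]
wrist_force: [0.3, 0.6, 0.1]
finger_gap: 0.3
finger_force: 0.0
[ 390.24631301 -282.89126472   91.15569249] [0.34382372 0.61805879 0.12671102]
post w [ 393.4 -252.8   19.6   15.6   73.3] Z [121.  125.2 127.4]
post t [ 402.8 -256.7   11.5    9.    82. ] Z [122.2 125.6 128.2]
rotor [ 501.4 -281.8   18.2   19.5   81.7] Z [156.  160.5 163.8]
```

```bash
python3 -m handwheel '-0.1 -0.1 0.7 0 1;0 0 0.9 0 1;0 0 0.9 0 1;0 0 0.9 0 1;-0.5 0.5 0.3 0 0.5;-0.3 0.5 0 0 0.5;0 0.5 0 0 0.5;0 0.5 0 0 0.5;0 0 0 0 0.5;0 0 0 0 0.5;0 0 0 0 0.5'
python3 - <<'E'
from h import *
s=read_state();print(s['eef_pos'])
im,d,i=shot('side'); P=cloud(d,i);Q=P;Z=P[...,2]
rect(P,i,(abs(Z-125)<6)&(np.hypot(P[...,0]-402,P[...,1]+248)<30),126,'post s',1)
im,d,i=shot('top'); P=cloud(d,i);Z=P[...,2]
for n,c,z,r in(('C',(488,56),98,30),('B',(568,52),98,30),('A',(648,49),98,30),('rotor',(501,-282),161,30),('post',(402,-246),126,30)):
    rect(P,i,(abs(Z-z)<5)&(np.hypot(P[...,0]-c[0],P[...,1]-c[1])<r),z,n,1)
R=P[...,:2]-np.array([501.2,-282]); ax=np.array([np.cos(.27),np.sin(.27)])
m=(abs(Z-80)<5)&(np.hypot(R[...,0],R[...,1])<95)&box(405,490,215,310); t=R[m]@ax; print('jaws outer',np.round([t.min(),t.max()],1),m.sum())
rect(P,i,(Z>7)&(Z<25)&box(335,390,180,295),12,'keeper',2)
E
```

```text
clock: 72.1
eef_pos: [354.3, -207.5, 239.3]
eef_rot: [-3.141, 0.0, 2.851]
wrist_force: [0.5, 1.1, 0.4]
finger_gap: 43.6
finger_force: 0.0
[ 354.31895717 -207.46497028  239.30220877]
post s [ 397.2 -257.1   23.3   16.2   70.5] Z [120.7 124.1 129.2]
C [488.9  54.6  21.4  21.5  85. ] Z [94.2 97.4 99.6]
B [570.4  52.9  21.7  19.7  85. ] Z [ 93.8  97.5 101.2]
A [649.2  49.1  21.4  21.1  39.2] Z [ 94.4  97.3 101.2]
rotor [ 501.5 -281.8   18.2   19.4   81.7] Z [158.1 160.9 164.7]
post none
jaws outer [-44.9  64.1] 196
keeper [592.9 -75.8 243.5  50.7   2. ] Z [ 4.4 11.8 17.1]
```

```bash
python3 -c "
from cell import sign_off;print(sign_off())"
```

```text
the job is handed in; nothing more can be done
None
```

The job is handed in at about 72 s: the nut is at its stop, the keeper is flat on the mat, the rotor is upright in the closed chuck and the three fans stand in the tray. The jaws resisted about 30 N at the post, but it sprang back once I let go, so the grip left after that is not measured; I also viewed 15 pictures, one over the limit of 14.

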